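# Mount a hollow-shaft encoder on the keyed spindle of its test stand

### The job

Mount the encoder on the test stand's spindle: draw the red-knobbed bolt back out of the carriage's way, turn the hand crank until the key on the spindle lines up with the keyway in the encoder's hub (it lies under the hub's red stripe), and slide the carriage along its rails, pushing gently and never forcing it, until the hub is fully home against the spindle's collar. Then shoot the bolt fully shut again behind the carriage and, last of all, turn the crank straight up to the zero mark. Leave the loose screwdriver, coax adapter and spanner where they lie.

Things in the scene. Friction and masses are not known exactly. Their poses are not given: they have to be found in the camera images.
- stand: Fixed test stand, base plate 104 x 285 x 12 mm. Origin: on the bench under the spindle axis. y runs along rails and spindle, from the parked carriage to headstock and crank; x points away from the robot; z up. Gibbed rails y = -147 to 73 mm, 80 mm wide, top z = 26 mm. Blue headstock y = 85 to 125 mm, 66 mm wide, top z = 103 mm; dial behind it to y = 130, z = 107 mm.
- collar (a point): Centre of the steel collar's face, where the hub must end: x = 0, y = 75, z = 70 mm in the stand's frame; y axis along the spindle. From it the 18 mm shaft reaches towards -y to its free tip at y = 20 mm. Its brass key, 6 mm wide, 4 mm proud, runs from the collar to its rounded nose at y = 31 mm.
- encoder_carriage: Loose carriage with the black encoder (58 mm dia), about 0.8 kg, held down in the rails, slides along the stand's y only. Origin: centre of the foot's underside (z = 12 mm on the stand), axes as the stand's. Foot 54 mm wide, y = -32 to 30 mm; housing y = -16 to 20 mm, top 87 mm over the foot's underside. Home, its origin is at y = 41 mm in the stand's frame. The bore goes right through.
- push_plate (a point): Middle of the rear face of the carriage's upright push plate (28 mm wide, from the foot to 54 mm over the bench), 32 mm behind the carriage origin, 45 mm over the bench: push here, towards the stand's +y. The shaft's tip passes 7 mm above the plate and ends 11 mm ahead of this face when home. A low end stop behind the parked carriage reaches 35 mm over the bench.
- hub_face (a point): Centre of the front face of the encoder's hub, 34 mm ahead of the carriage origin on the bore's axis; y = 75 mm in the stand's frame when the hub touches the collar. Bore 20.5 mm dia, keyway 8.6 mm wide.
- rotor (a joint): Angle of the encoder's hub (aluminium drum, 48 mm dia, in front of the housing), rad. 0: red stripe and keyway straight up; positive: leaning to the stand's -x side (towards the robot). Turns with little friction, stays where it is left.
- spindle (a joint): Angle of spindle and crank, rad. 0: key and crank straight up (the dial's red zero mark); positive: leaning to the stand's -x side (towards the robot). The crank points the way the key does. Friction (0.05 N m) keeps it where it is left. It fits the hub when equal to the rotor's angle to about 0.1 rad; once engaged the two turn together, with up to 0.12 rad of play.
- crank_handle (a point): Middle of the black crank handle: a bar 14 mm dia, 40 mm long, parallel to the stand's y axis, 45 mm from the spindle axis, at y = 168 mm in the stand's frame (148 to 188 mm, outer end free).
- spindle_key (a point): Middle of the top of the brass key on the spindle; its z axis points radially out through the key.
- hub_keyway (a point): Keyway at the hub's front face; its z axis points radially out through the keyway and the red stripe.
- bolt (a joint): Travel of the slide bolt, m. 0: fully shot, its 12 mm rod lies across the rails (y = 0, z = 34 mm in the stand's frame) and bars the carriage's way; 0.028: fully drawn towards the robot (the stand's -x), way free. Slides with about 1.5 N, stays where it is left.
- bolt_knob (a point): Middle of the bolt's red knob, an upright cylinder 15 mm dia, z = 46 to 71 mm over the bench, at y = 0, x = -47 mm (shot) to -75 mm (drawn) in the stand's frame. The two guide brackets beside it reach z = 43 mm.
- driver_red: Loose screwdriver with a red handle, 216 x 27 x 24 mm, lying beyond the right end of the stand; leave alone. To the right of it, at x = 0.41 to 0.62, y = -0.06 to -0.29 m, stands a white test fixture whose open lid reaches about 0.25 m over the bench: pass above it.
- coax_part_1: Loose silver coax adapter, 20 x 45 x 17 mm, lying to the left of the stand's crank; leave alone.
- spanner: Loose open-ended spanner, 26 x 153 x 6 mm, lying near the bench's front edge; leave alone.

How it is judged:
By the outcome, as a careful person would: the job done as asked, in the order asked, and still so for the second after the job is handed in, with the robot touching nothing.
It also fails if it takes over 72 s, if anything falls off the work surface, if the arm or the gripper's body presses on something with over 40 N, if the wrist force passes 120 N, or if a joint passes its speed limit or range.

### The arm

A 7-joint arm with a two-finger parallel gripper is mounted at the origin on a cart in front of the work surface, level with it; the furniture and walls round the work are solid. World frame = base frame: x ahead of the robot, y to its left, z up, the work surface at z = 0. Lengths are in m, angles in degrees, forces in N, time in s.
With the tool pointing down it reaches from about 0.425 to 0.875 m from the base axis. Payload 4.7 kg.
Tool frame: the origin (TCP) lies on the centre line of the jaws, within the pads' length; the fingertips stand 14 mm ahead of it and the grasp point (between the pads) lies 5 mm behind it; z points along the fingers, y is the line along which they close (so a half turn about z gives the same grasp; the last joint's range is limited). The gripper opens to 87 mm and grips with 3 to 60 N. Pads are 19 mm wide; open, the fingers measure 117 mm over their backs; the gripper's body (75 mm by 190 mm) begins 51 mm behind the grasp point.
Start: joints at [-68.176, 18.392, -4.016, 83.108, 1.295, 78.541, -3.26], TCP at [0.233, 0.607, 0.237] pointing down, gripper open.
Joint ranges: [-163.93, 163.93], [-17.29, 119.83], [-79.2, 71.16], [3.27, 140.29], [-89.18, 269.18], [5.43, 117.66], [-154.24, 154.24]. Speed limits (degrees/s): [147.25, 147.25, 180, 180, 180, 180, 180].

### API

Orientations are given as [roll, pitch, yaw] about the fixed x, y, z axes, in that order (R = Rz(yaw) Ry(pitch) Rx(roll)).
In Python, from cell import env gives the robot as it stands.
- The arm moves only by the tool jog_arm, never from a script. Its argument "motion" is a list that holds one entry, the list of rows, each a list of 7 numbers: the shift along the tool's x, y, z in units of 0.1 m (1.0 is 0.1 m), then the turn, a rotation vector about the tool's x, y, z in units of 180 degrees (1.0 is 180 degrees), then the closure, from 0 (fully open) to 1 (shut). A call has 1 to 5 rows; each row is the pose to reach, as a shift and turn from the pose commanded when the call began, along the tool's axes at that moment, turning the shorter way round; what a row does not reach only later rows make up. A row lasts 1/10 s, in which the tool goes at most 50 mm and 8.59 degrees, less where a joint would pass 70% of its speed; a pose out of reach is approached as far as the arm can. A call with a number of a shift or a turn outside -1 to 1 is refused whole. A call with a gripper value outside its range is refused whole. The fingers move at their own pace and stop on an object; "grip_force" is the grip in N (left out, the last holds). Time passes only in rows, so rows that repeat a pose let the fingers close. It gives the time, the measured TCP pose, the force, the opening and the grip force at its end, in the units of the state.
- env.get_obs(): the state, without advancing time (a new reading comes with each control period).
- env.read_camera(name): name is "scene" or "top" or "wrist"; returns (picture, depth): 400x640x3 uint8, red, green, blue; 400x640 float32, m along the optical axis (not along the pixel's ray), 0 where there is no reading.
- env.camera_info(name): a dict with "camera_matrix" (3x3 intrinsics, pixels), "k1" (the pictures are not rectified: a ray, as slopes to the right and down, at radius r is drawn at 1 + k1 r^2 times it, then the intrinsics apply), "origin" and "orientation" of the camera in the world; the wrist camera has in their place "mount" (4x4, takes a point from camera to tool coordinates, whose origin is the TCP and whose axes are the flange's). Camera axes: x right, y down, z forward; pixel columns grow to the right and rows downward; lengths in m; the calibration is good to about 2 mm. A picture is of the moment at which its call begins: read the wrist's pose just before it. camera_info takes no time and is no camera call.
- env.sign_off(): hands the job in; it is judged then, once.
The state is a dict: "time_s": time; "qpos": joint angles; "joint_velocities": joint speeds; "effort": joint torques, N m; "tool_pos": TCP position; "tool_rot": TCP orientation; "force": force on the tool from outside, world axes, zero at the start; "wrist_torque": the same for the moment, N m; "grip_width": finger opening in m; "grasp_force": force on a finger pad.
Only numpy, scipy, OpenCV 4.12 (cv2) and the standard library are available. Lean on these libraries where they do the work, as an engineer would, in place of code of your own. Each camera call takes 0.05 s, during which the arm holds its last target. There are 200 camera calls.

## Working session

There is one attempt and no reset: what is moved stays moved. The work goes in short steps, Python scripts to look and compute and a tool call to move; the robot and the scene stay as the last step left them, time stands still between calls to the robot, and variables do not carry over. Pictures are saved under pics/ and viewed, at most 10 in all, crops included, and the job is handed in when it is done.

Besides the shell and the picture viewer there is one more tool, called as name(argument=value, ...), one argument or row to a line, values as JSON. jog_arm: Moves the arm, as the interface text tells. Shifts and turns lie within -1 to 1; 1 stands for 0.1 m of shift or 180 degrees of turn. Its arguments: {"type":"object","properties":{"motion":{"type":"array","items":{"type":"array","items":{"type":"array","items":{"type":"number"}}}},"grip_force":{"type":"number"}},"required":["motion"]}

```bash
ls; mkdir -p pics; python3 - <<'E'
from cell import env
import cv2
print(env.get_obs())
for n in("scene","top"):
    p,d=env.read_camera(n); cv2.imwrite(f"pics/{n}0.png",p[:,:,::-1]); print(env.camera_info(n))
    import numpy as np; np.savez(f"{n}0.npz",p=p,d=d)
print(env.camera_info("wrist"))
E
```

```text
pics
{'time_s': 0.0, 'qpos': array([-68.17358563,  18.44039778,  -4.01585566,  83.17703547,
         1.29425032,  78.54102075,  -3.26016945]), 'joint_velocities': array([ 0.03316273,  0.0505441 ,  0.11162396,  0.03201469, -0.1096246 ,
       -0.01293179, -0.05194755]), 'effort': array([ 8.68834468e-05, -4.91286564e+01, -4.04148744e-01, -3.12525237e+01,
       -6.40314817e-02,  4.34589351e-02,  1.79501649e-04]), 'tool_pos': array([0.23297881, 0.6062261 , 0.23542768]), 'tool_rot': array([-1.79886753e+02,  5.03385148e-03,  1.58983376e+02]), 'force': array([ 0.99104077,  1.05540164, -0.58877726]), 'wrist_torque': array([-0.01791505,  0.07037977, -0.044546  ]), 'grasp_force': 0.0, 'grip_width': 0.08693783752277146}
{'camera_matrix': array([[486.23558061,   0.        , 322.28430978],
       [  0.        , 486.23558061, 197.13563966],
       [  0.        ,   0.        ,   1.        ]]), 'k1': 0.0288569737831887, 'origin': array([ 0.15231431, -0.38965281,  0.82363873]), 'orientation': array([-135.82925606,    0.45329621,  -26.80549618])}
{'camera_matrix': array([[417.27853732,   0.        , 318.37407326],
       [  0.        , 417.27853732, 197.98010043],
       [  0.        ,   0.        ,   1.        ]]), 'k1': -0.013578857333078974, 'origin': array([0.34349549, 0.23865963, 1.13858179]), 'orientation': array([-173.88638583,   -0.95741409,  -91.48624801])}
{'camera_matrix': array([[317.15561256,   0.        , 319.46896634],
       [  0.        , 317.15561256, 199.27168258],
       [  0.        ,   0.        ,   1.        ]]), 'k1': 0.01005965306735891, 'mount': array([[ 7.92786166e-04, -9.57353548e-01, -2.88917906e-01,
         7.74586248e-02],
       [ 9.99999679e-01,  7.26245933e-04,  3.37506916e-04,
        -3.24910296e-04],
       [-1.13287989e-04, -2.88918081e-01,  9.57353816e-01,
        -1.48308049e-01],
       [ 0.00000000e+00,  0.00000000e+00,  0.00000000e+00,
         1.00000000e+00]])}
```

View pics/scene0.png

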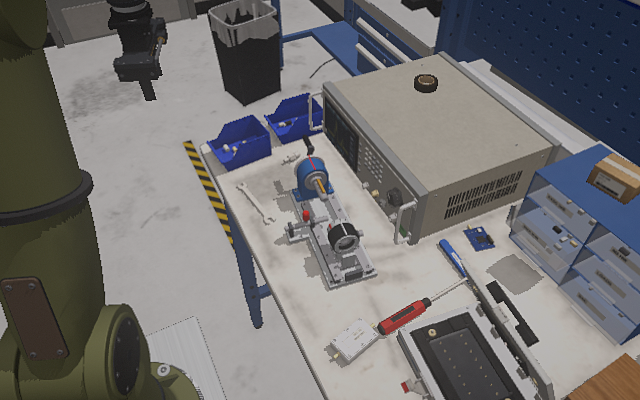

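View pics/top0.png

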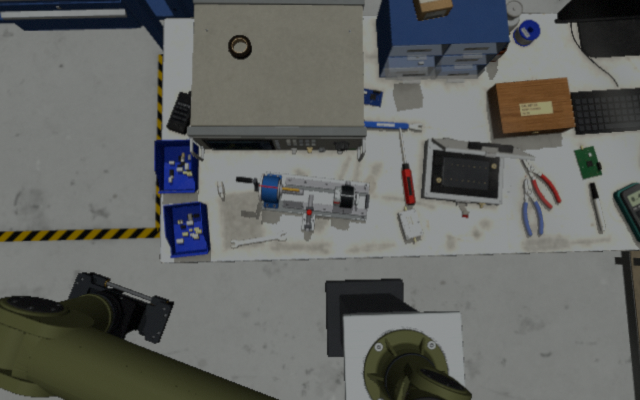

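The scene picture shows the stand with its blue headstock at (312,178), the red knob at (306,215) and the encoder at (343,237). In the top picture it spans about (235–368, 175–230), with the crank at (245,181). I'll enlarge both.

```bash
python3 - <<'E'
import cv2,numpy as np
a=cv2.imread("pics/scene0.png")[130:295,265:395]; b=cv2.imread("pics/top0.png")[165:245,225:380]
a=cv2.resize(a,None,fx=3.6,fy=3.6,interpolation=cv2.INTER_CUBIC); b=cv2.resize(b,None,fx=5,fy=5,interpolation=cv2.INTER_CUBIC)
cv2.imwrite("pics/a1.png",a); cv2.imwrite("pics/b1.png",np.clip(b*1.5,0,255))
E
```

```text
[ WARN:0@0.110] global loadsave.cpp:1063 imwrite_ Unsupported depth image for selected encoder is fallbacked to CV_8U.
```

View pics/a1.png

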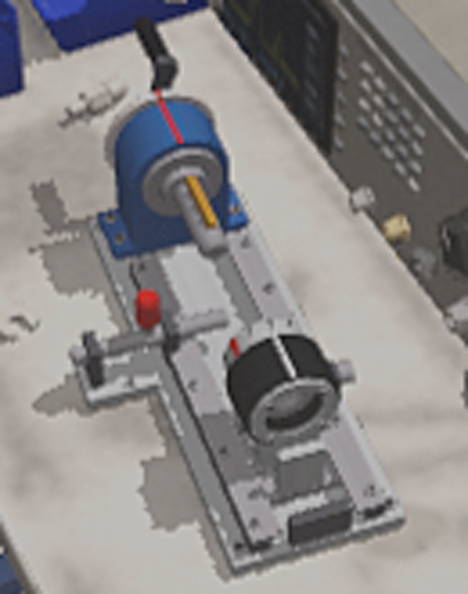

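View pics/b1.png

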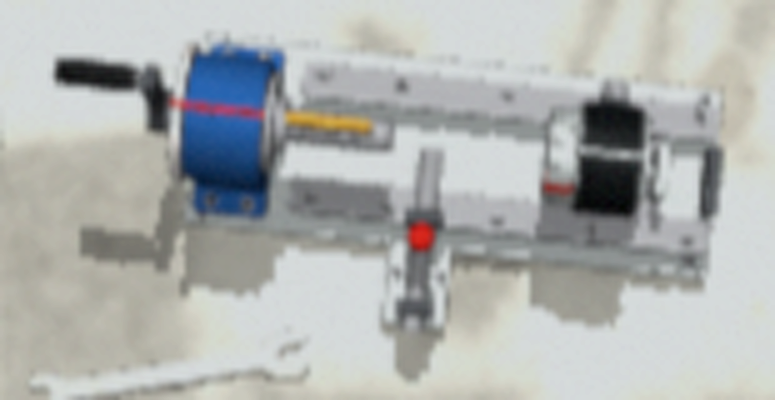

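The crops show the crank handle at top crop (55–135, 72), leaning slightly away from the robot, and the key at (285–370, 122). The hub stripe is at (543–572, 189), leaning towards the robot, and the knob is at (421,236). I'll fit the stand pose jointly.

```bash
cat >h.py <<'E'
import numpy as np
from scipy.spatial.transform import Rotation as R
from scipy.optimize import least_squares
import cv2
def proj(info,P,T=None):
    if T is None: Rm=R.from_euler('xyz',info['orientation'],degrees=True).as_matrix(); o=info['origin']
    else: Rm=T[:3,:3];o=T[:3,3]
    c=(np.atleast_2d(P)-o)@Rm; s=c[:,:2]/c[:,2:]
    s=s*(1+info['k1']*(s**2).sum(1,keepdims=True)); K=info['camera_matrix']
    return s*[K[0,0],K[1,1]]+K[:2,2]
def stand2w(p,P):
    c,s=np.cos(p[2]),np.sin(p[2]); P=np.atleast_2d(P)
    return np.c_[p[0]+c*P[:,0]-s*P[:,1],p[1]+s*P[:,0]+c*P[:,1],P[:,2]]
E
cat >fit.py <<'E'
from cell import env
from h import *
top=env.camera_info("top");sc=env.camera_info("scene")
def pts(p):
    sp,ro,cy=p[3:]; 
    pol=lambda r,a,y:[-r*np.sin(a),y,.07+r*np.cos(a)]
    # (stand point, top crop px or None, scene crop px or None)
    return [([0,.130,.107],(172,103),(158,92)),([0,.085,.103],(263,114),(182,142)),
     ([-.047,0,.071],(421,234),(148,294)),
     (pol(.045,sp,.188),(55,70),(143,22)),(pol(.045,sp,.148),(138,76),(166,75)),
     (pol(.013,sp,.073),(287,118),(188,180)),(pol(.013,sp,.031),(370,127),(214,225)),
     (pol(.024,ro,cy+.034),(543,189),None),(pol(.024,ro,cy+.021),(572,189),None),
     (pol(.029,0,cy+.020),(580,150),(278,335)),(pol(.029,0,cy-.016),(642,155),(295,377))]
def res(p):
    r=[]
    for P,t,s in pts(p):
        W=stand2w(p,[P])
        if t: r+=list(proj(top,W)[0]-(np.array(t)/5+[225,165]-.4))
        if s: r+=list(proj(sc,W)[0]-(np.array(s)/3.6+[265,130]-.4))
    return np.array(r)
f=least_squares(res,[.52,.32,.0,-.3,.4,-.09],loss='soft_l1'); p=f.x
print(p,np.degrees(p[2:5])); print(np.round(f.fun.reshape(-1,2),1).tolist()); np.save("p.npy",p)
print("crank",stand2w(p,[[-.045*np.sin(p[3]),.168,.07+.045*np.cos(p[3])]]),"knob",stand2w(p,[[-.047,0,.06]]),"push",stand2w(p,[[0,p[5]-.032,.045]]))
E
python3 fit.py
```

```text
[ 0.47331881  0.23681527 -0.13141953 -0.23282088  1.0569736  -0.09399059] [ -7.52978438 -13.33965381  60.56012622]
[[-0.1, -0.5], [-1.0, 0.3], [-0.2, -0.6], [-1.3, 0.6], [0.1, -1.3], [0.2, 0.6], [0.2, -0.9], [-0.5, 1.0], [-0.3, -0.4], [-1.5, -3.2], [0.5, -1.0], [0.3, -0.0], [0.3, -1.0], [-0.6, 0.2], [0.2, -0.3], [-0.5, 0.2], [-0.5, -0.8], [-2.3, -0.2], [1.4, -0.3], [-0.4, 1.3]]
crank [[0.50562681 0.40200604 0.11378587]] knob [[0.4267241  0.24297422 0.06      ]] push [[0.45680881 0.11191112 0.045     ]]
```

jog_arm(
  motion=[
    [[-0.3,-0.23,0,0,0,0,0],[-0.6,-0.47,0,0,0,0,0],[-0.9,-0.7,0,0,0,0,0]],
  ],
)

```text
time_s: 0.4
tool_pos: [0.2924, 0.5077, 0.2358]
tool_rot: [-179.9, 0.0, 159.0]
force: [-0.1, 0.5, 0.1]
grip_width: 0.0872
grasp_force: 0.0
```

jog_arm(
  motion=[
    [[-0.3,-0.23,0,0,0,0,0],[-0.6,-0.47,0,0,0,0,0],[-0.9,-0.7,0,0,0,0,0]],
  ],
)

```text
time_s: 0.7
tool_pos: [0.3514, 0.4098, 0.2361]
tool_rot: [-180.0, -0.0, 159.0]
force: [-0.1, -0.1, -0.7]
grip_width: 0.0871
grasp_force: 0.0
```

jog_arm(
  motion=[
    [[-0.2,-0.16,0,0,0,0.04,0],[-0.4,-0.3,0,0,0,0.08,0],[-0.6,-0.45,0,0,0,0.12,0],[-0.8,-0.6,0,0,0,0.16,0],[-0.9,-0.7,0,0,0,0.2,0]],
  ],
)

```text
time_s: 1.2
tool_pos: [0.4111, 0.3115, 0.2362]
tool_rot: [-180.0, 0.1, 122.5]
force: [-0.6, 0.2, 0.3]
grip_width: 0.0873
grasp_force: 0.0
```

```bash
cat >>h.py <<'E'
def plan(st,z,yaw=82.47,pos=None,rot=None):
    """shift in tool axes (0.1 m units) and tool-z turn (180 deg units) from measured pose to stand xy, world z"""
    from cell import env
    o=env.get_obs(); p=np.load("p.npy"); t=stand2w(p,[[*st,z]])[0]
    Rm=R.from_euler('xyz',o['tool_rot'],degrees=True); Rt=R.from_euler('xyz',[180,0,yaw],degrees=True)
    print("at",o['tool_pos'].round(4),o['tool_rot'].round(1),"t",round(o['time_s'],1),"F",o['force'].round(1),"shift",(Rm.inv().apply(t-o['tool_pos'])*10).round(3),"turn",((Rm.inv()*Rt).as_rotvec()/np.pi).round(4))
E
python3 - <<'E'
from h import *
plan([0,-.02],.25)
d=np.load("top0.npz");D=d['d']
from cell import env
i=env.camera_info("top");K=i['camera_matrix'];Rm=R.from_euler('xyz',i['orientation'],degrees=True).as_matrix()
v,u=np.mgrid[:400,:640]; r=np.dstack([(u-K[0,2])/K[0,0],(v-K[1,2])/K[1,1],np.ones_like(u)])*D[...,None]
W=r@Rm.T+i['origin']
m=(W[...,2]>.12)&(W[...,0]>.4)&(W[...,0]<.9)&(W[...,1]>-.05)&(W[...,1]<.75)&(u<370)
for y in np.arange(0,.7,.05):
    k=m&(abs(W[...,1]-y)<.025)&(D>0)
    if k.any(): print(round(y,2),W[...,0][k].min(),W[...,2][k].max())
k=(W[...,2]>.03)&(W[...,1]>.45)&(W[...,0]>.35)&(W[...,0]<.6)&(u>150); print("bins",W[k].min(0),W[k].max(0))
E
```

```text
at [0.4111 0.3115 0.2362] [-1.800e+02  1.000e-01  1.225e+02] t 1.2 F [-0.6  0.2  0.3] shift [-1.117 -0.006 -0.137] turn [-1.000e-04  3.000e-04  2.225e-01]
0.1 0.5556766231244195 0.17076244858168388
0.15 0.5726874627520495 0.17155257701219517
0.2 0.5903732970103024 0.172566440891204
0.25 0.5906634830203282 0.17279756976108163
0.3 0.59116994400231 0.1723957354092749
0.35 0.494872298812841 0.1854607185227387
0.4 0.4951023533902894 0.1884595739353534
0.45 0.5926915969385438 0.18601654496150577
0.5 0.5643158741841643 0.17182769775104567
0.55 0.5646711459796296 0.1683290480189097
bins [0.3521792  0.45007561 0.03003892] [0.59999701 0.64116289 0.15732199]
```

jog_arm(
  motion=[
    [[-0.2,0,-0.03,0,0,0.045,0],[-0.4,0,-0.06,0,0,0.09,0],[-0.6,0,-0.1,0,0,0.135,0],[-0.8,0,-0.13,0,0,0.18,0],[-1.0,0,-0.13,0,0,0.2225,0]],
  ],
)

```text
time_s: 1.7
tool_pos: [0.4647, 0.2293, 0.2497]
tool_rot: [180.0, -0.0, 82.6]
force: [-0.1, 1.3, -0.5]
grip_width: 0.0868
grasp_force: 0.0
```

```bash
cat >snap.py <<'E'
import sys,pickle
from cell import env
from h import *
n,k=sys.argv[1],float(sys.argv[2])
o=env.get_obs(); p,d=env.read_camera("wrist")
T=np.eye(4); T[:3,:3]=R.from_euler('xyz',o['tool_rot'],degrees=True).as_matrix(); T[:3,3]=o['tool_pos']; T=T@env.camera_info("wrist")['mount']
pickle.dump((p,d,T),open(n+".pkl","wb"))
if len(sys.argv)>3: x0,y0,x1,y1=map(int,sys.argv[3:]); p=p[y0:y1,x0:x1]
cv2.imwrite(f"pics/{n}.png",cv2.resize(p,None,fx=k,fy=k,interpolation=cv2.INTER_CUBIC)[:,:,::-1])
E
python3 snap.py w1 1.25
```

```text
(no output)
```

View pics/w1.png

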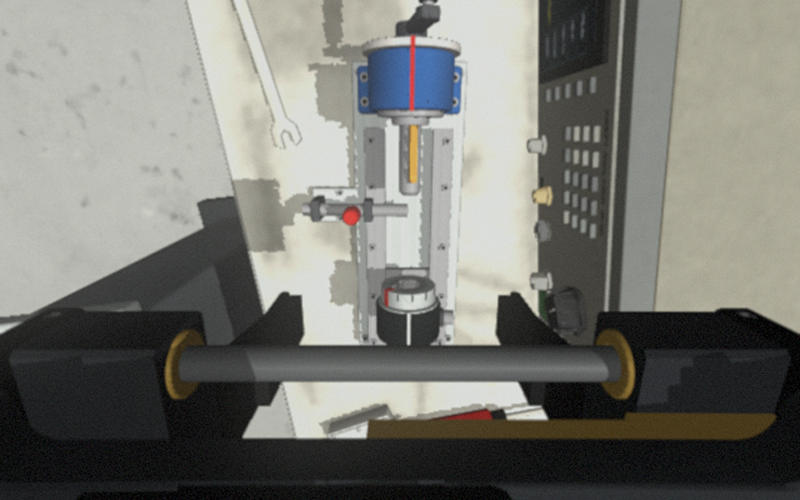

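The wrist picture shows the knob at (351,215), the key at (413,155), the hub stripe at (388,297) and the zero line at (413,72). I'll make an enlarged crop of the hub and the shaft.

```bash
python3 - <<'E'
import pickle,cv2,numpy as np
p,d,T=pickle.load(open("w1.pkl","rb"))
r=lambda a,k:cv2.resize(a,None,fx=k,fy=k,interpolation=cv2.INTER_CUBIC)
A=r(p[210:280,290:360],5); B=r(p[0:180,260:380],3.3)
c=np.zeros((600,800,3),np.uint8); c[:350,:350]=A; c[:B.shape[0],400:400+B.shape[1]]=B
cv2.imwrite("pics/w1c.png",c[:,:,::-1])
E
```

```text
(no output)
```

View pics/w1c.png

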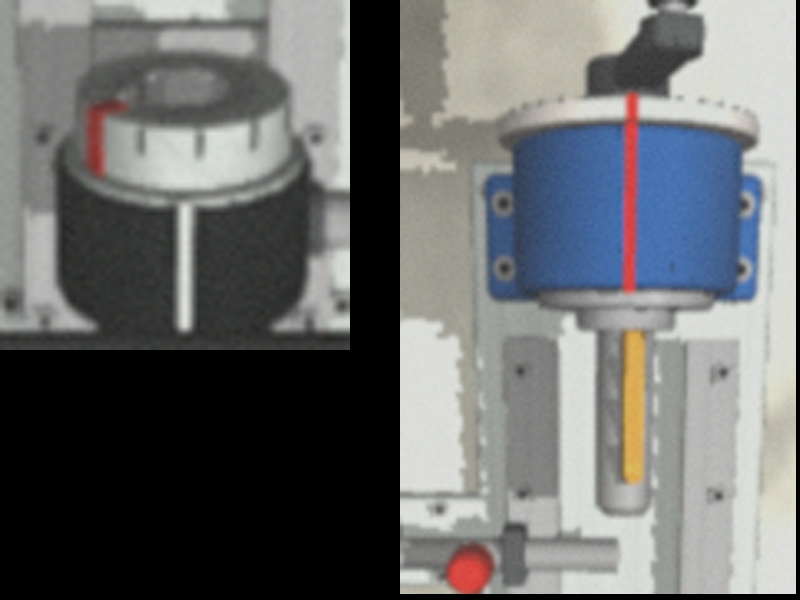

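The crop shows the stripe at (96,110–175) between hub edges x=78 and 292, the housing line top at (184,205) and the key at (634,332–480). Next I'll refit with these points.

```bash
cat >>fit.py <<'E'
import pickle
T=pickle.load(open("w1.pkl","rb"))[2]; wi=env.camera_info("wrist")
def pw(p):
    sp,ro,cy=p[3:6]; pol=lambda r,a,y:[-r*np.sin(a),y,.07+r*np.cos(a)]
    A=lambda u,v:np.array([u/5+290,v/5+210])-.4; B=lambda u,v:np.array([(u-400)/3.3+260,v/3.3])-.35
    return [([0,.130,.107],B(632,95)),([0,.085,.103],B(630,290)),([-.047,0,.071],B(470,560)),
     (pol(.013,sp,.075),B(634,332)),(pol(.013,sp,.031),B(633,482)),
     (pol(.024,ro,cy+.034),A(95,108)),(pol(.024,ro,cy+.0205),A(97,176)),(pol(.029,0,cy+.02),A(184,204)),(pol(.029,0,cy-.016),A(184,330))]
def r2(p,c=None):
    a=np.concatenate([proj(wi,stand2w(p,[P]),T)[0]-q for P,q in pw(p)])
    return a
for nm,fn in(("wrist",r2),("both",lambda p:np.concatenate([r2(p),res(p)]))):
    f=least_squares(fn,p,loss='soft_l1'); print(nm,f.x.round(4),np.degrees(f.x[2:5]).round(1),np.round(r2(f.x).reshape(-1,2),1).tolist())
np.save("p.npy",f.x); p=f.x
print("crank",stand2w(p,[[-.045*np.sin(p[3]),.168,.07+.045*np.cos(p[3])]]),"knob",stand2w(p,[[-.047,0,.06]]),"push",stand2w(p,[[0,p[5]-.032,.045]]))
import h; h.plan([-.047,0],.20,90+np.degrees(p[2]))
E
python3 fit.py
```

```text
[ 0.47331881  0.23681527 -0.13141953 -0.23282088  1.0569736  -0.09399059] [ -7.52978438 -13.33965381  60.56012622]
[[-0.1, -0.5], [-1.0, 0.3], [-0.2, -0.6], [-1.3, 0.6], [0.1, -1.3], [0.2, 0.6], [0.2, -0.9], [-0.5, 1.0], [-0.3, -0.4], [-1.5, -3.2], [0.5, -1.0], [0.3, -0.0], [0.3, -1.0], [-0.6, 0.2], [0.2, -0.3], [-0.5, 0.2], [-0.5, -0.8], [-2.3, -0.2], [1.4, -0.3], [-0.4, 1.3]]
crank [[0.50562681 0.40200604 0.11378587]] knob [[0.4267241  0.24297422 0.06      ]] push [[0.45680881 0.11191112 0.045     ]]
wrist [ 0.4752  0.2356 -0.1363 -0.1952  0.8732 -0.0933] [ -7.8 -11.2  50. ] [[0.1, 0.1], [-0.4, -0.6], [1.1, 4.5], [0.3, -1.0], [-0.3, 0.3], [0.3, 0.6], [-0.1, -1.4], [-0.1, -0.8], [-0.6, 4.8]]
both [ 0.4749  0.236  -0.1367 -0.1775  0.8774 -0.0935] [ -7.8 -10.2  50.3] [[-0.3, -0.3], [-0.7, -0.9], [0.8, 4.3], [-0.3, -1.3], [-0.8, 0.0], [-0.1, 0.4], [-0.5, -1.5], [-0.5, -1.0], [-1.0, 4.6]]
crank [[0.50567072 0.40130559 0.11429319]] knob [[0.42834892 0.24235834 0.06      ]] push [[0.45781456 0.11164779 0.045     ]]
at [0.4668 0.2254 0.2496] [1.799e+02 1.000e-01 8.200e+01] t 1.8 F [ 2.2 -2.3 -0.5] shift [ 0.116 -0.405  0.495] turn [ 0.0005  0.0006 -0.0007]
```

jog_arm(
  motion=[
    [[0.12,-0.4,0.3,0,0,0,0.4],[0.12,-0.4,0.6,0,0,0,0.4],[0.12,-0.4,0.8,0,0,0,0.4],[0.12,-0.4,1.0,0,0,0,0.4]],
  ],
)

```text
time_s: 2.15
tool_pos: [0.4251, 0.247, 0.1482]
tool_rot: [-179.9, 0.0, 83.1]
force: [-0.2, 0.5, -0.2]
grip_width: 0.063
grasp_force: 0.0
```

```bash
python3 -c "
from h import *
plan([-.047,0],.062,82.17)"; python3 snap.py w2 1.25
```

```text
at [0.4251 0.247  0.1482] [-179.9    0.    83.1] t 2.1 F [-0.2  0.5 -0.2] shift [-0.041  0.039  0.862] turn [-0.0003  0.0002  0.005 ]
```

View pics/w2.png

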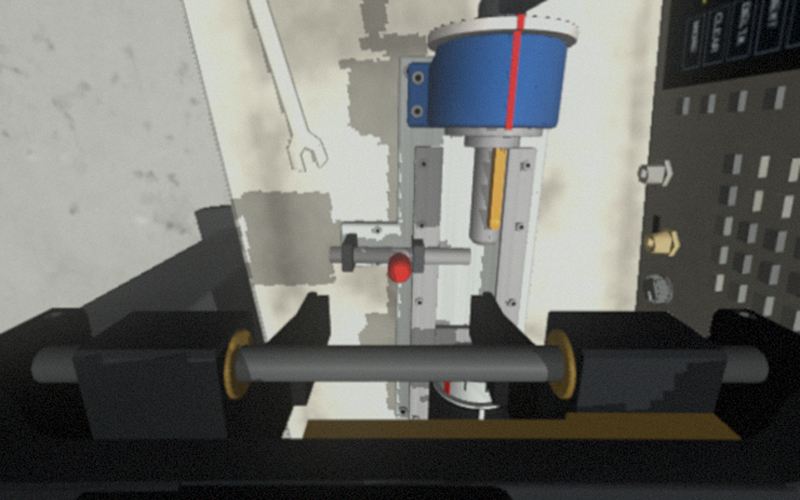

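The knob is at (399,266), centred between the fingertips at (330,300) and (471,300). I'll descend, grip it and draw the bolt.

jog_arm(
  motion=[
    [[-0.04,0.02,0.3,0,0,0,0.4],[-0.04,0.02,0.6,0,0,0,0.4],[-0.04,0.02,0.86,0,0,0,0.4],[-0.04,0.02,0.86,0,0,0,0.7],[-0.04,0.02,0.86,0,0,0,1]],
  ],
  grip_force=12,
)

```text
time_s: 2.7
tool_pos: [0.4276, 0.2428, 0.064]
tool_rot: [-180.0, 0.0, 83.0]
force: [-0.3, 0.5, 0.6]
grip_width: 0.0432
grasp_force: 0.0
```

jog_arm(
  motion=[
    [[0,0,0,0,0,0,1],[0,0,0,0,0,0,1],[0,0,0,0,0,0,1]],
  ],
)

```text
time_s: 3.0
tool_pos: [0.4281, 0.2432, 0.0648]
tool_rot: [179.9, -0.1, 82.9]
force: [-2.1, 0.6, 0.1]
grip_width: 0.0201
grasp_force: 0.8
```

```bash
python3 -c "
from h import *
plan([-.075,0],.062,82.17)"
```

```text
at [0.4281 0.2432 0.0648] [ 1.799e+02 -1.000e-01  8.290e+01] t 3.0 F [-2.1  0.6  0.1] shift [-0.005 -0.276  0.028] turn [ 0.0003 -0.0005  0.0043]
```

jog_arm(
  motion=[
    [[0,0,0,0,0,0,1],[0,0,0,0,0,0,1],[0,-0.07,0,0,0,0,1],[0,-0.14,0,0,0,0,1],[0,-0.2,0,0,0,0,1]],
  ],
)

```text
time_s: 3.5
tool_pos: [0.4082, 0.2458, 0.0644]
tool_rot: [179.9, -0.1, 82.9]
force: [1.6, 0.8, 4.3]
grip_width: 0.0145
grasp_force: 12.0
```

jog_arm(
  motion=[
    [[0,-0.04,0,0,0,0,1],[0,-0.08,0,0,0,0,1],[0,-0.09,0,0,0,0,1],[0,-0.09,0,0,0,0,1]],
  ],
)

```text
time_s: 3.9
tool_pos: [0.3993, 0.247, 0.0644]
tool_rot: [179.9, -0.1, 83.0]
force: [1.9, 1.9, 5.8]
grip_width: 0.0147
grasp_force: 12.0
```

jog_arm(
  motion=[
    [[0,-0.02,0,0,0,0,1],[0,-0.03,0,0,0,0,1],[0,-0.03,0,0,0,0,1]],
  ],
)

```text
time_s: 4.2
tool_pos: [0.3992, 0.247, 0.0644]
tool_rot: [179.6, -0.2, 82.9]
force: [10.1, 1.3, 0.1]
grip_width: 0.0144
grasp_force: 12.0
```

jog_arm(
  motion=[
    [[0,0.03,0,0,0,0,0.6],[0,0.03,0,0,0,0,0.6],[0,0.03,-0.4,0,0,0,0.6],[0,0.03,-0.8,0,0,0,0.6],[0,0.03,-1.0,0,0,0,0.6]],
  ],
)

```text
time_s: 4.7
tool_pos: [0.3986, 0.2465, 0.1657]
tool_rot: [180.0, -0.1, 82.9]
force: [0.3, 0.3, -0.8]
grip_width: 0.034
grasp_force: 0.0
```

```bash
cat >>h.py <<'E'
def crank(a,tilt=30,off=.005,r=.045,y=.168,verbose=True):
    """pose: handle at crank angle a (deg), tool tilted (body towards robot); off: TCP behind handle centre"""
    from cell import env
    o=env.get_obs(); p=np.load("p.npy"); a=np.radians(a); t=np.radians(tilt)
    S=[-r*np.sin(a)-off*np.sin(t),y,.07+r*np.cos(a)+off*np.cos(t)]
    w=stand2w(p,[S])[0]; Rs=R.from_euler('z',p[2])
    z=Rs.apply([np.sin(t),0,-np.cos(t)]); x=Rs.apply([0,1,0]); Rt=R.from_matrix(np.c_[x,np.cross(z,x),z])
    Rm=R.from_euler('xyz',o['tool_rot'],degrees=True)
    print("at",o['tool_pos'].round(4),o['tool_rot'].round(1),"t",round(o['time_s'],1),"F",o['force'].round(1),"tgt",w.round(4),"shift",(Rm.inv().apply(w-o['tool_pos'])*10).round(3),"turn",((Rm.inv()*Rt).as_rotvec()/np.pi).round(4))
E
python3 -c "
from h import *
crank(-10.5,off=.06)"
```

```text
at [0.3986 0.2465 0.1657] [ 1.80e+02 -1.00e-01  8.29e+01] t 4.7 F [ 0.3  0.3 -0.8] tgt [0.4762 0.4054 0.1662] shift [ 1.672  0.575 -0.003] turn [-0.1665 -0.0015  0.0041]
```

jog_arm(
  motion=[
    [[0.3,0,-0.1,0,0,0,0.6],[0.6,0,-0.2,0,0,0,0.6],[0.8,0,-0.2,0,0,0,0.6],[1.0,0,-0.2,0,0,0,0.6]],
  ],
)

```text
time_s: 5.1
tool_pos: [0.4098, 0.346, 0.1828]
tool_rot: [-179.9, 0.1, 83.0]
force: [-0.3, 0.1, -0.2]
grip_width: 0.0348
grasp_force: 0.0
```

jog_arm(
  motion=[
    [[0.25,0.15,0.05,-0.045,0,0,0.55],[0.45,0.3,0.1,-0.09,0,0,0.55],[0.67,0.45,0.15,-0.135,0,0,0.55],[0.67,0.57,0.2,-0.1665,0,0,0.55],[0.67,0.57,0.2,-0.1665,0,0,0.55]],
  ],
)

```text
time_s: 5.6
tool_pos: [0.4719, 0.4044, 0.1594]
tool_rot: [150.2, 0.4, 83.2]
force: [-0.3, 0.4, -1.0]
grip_width: 0.039
grasp_force: 0.0
```

```bash
python3 -c "
from h import *
crank(-10.5)"; python3 snap.py w3 1.25
```

```text
at [0.4719 0.4044 0.1594] [150.2   0.4  83.2] t 5.6 F [-0.3  0.4 -1. ] tgt [0.5034 0.4016 0.1186] shift [0.013 0.072 0.511] turn [-0.0012 -0.0008  0.0062]
```

View pics/w3.png

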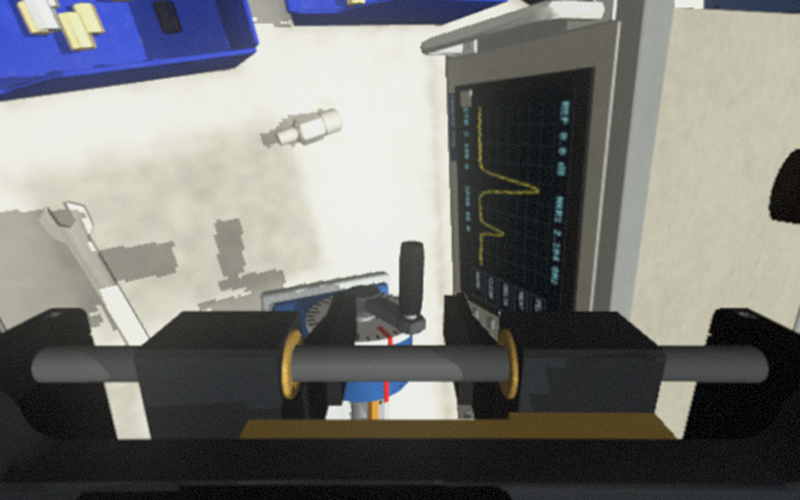

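The handle is at (411,245–315) against the tool's centre line at u=399, which agrees with the planned +7 mm. I'll advance and cage it.

jog_arm(
  motion=[
    [[0.01,0.07,0.1,0,0,0.006,0.55],[0.01,0.07,0.25,0,0,0.006,0.55],[0.01,0.07,0.4,0,0,0.006,0.55],[0.01,0.07,0.51,0,0,0.006,0.55],[0.01,0.07,0.51,0,0,0.006,0.7]],
  ],
  grip_force=5,
)

```text
time_s: 6.15
tool_pos: [0.5079, 0.3997, 0.1204]
tool_rot: [150.1, -0.3, 81.8]
force: [-0.4, -0.6, -0.2]
grip_width: 0.036
grasp_force: 0.0
```

jog_arm(
  motion=[
    [[0,0,0,0,0,0,0.8],[0,0,0,0,0,0,0.82],[0,0,0,0,0,0,0.82],[0,0,0,0,0,0,0.82]],
  ],
)

```text
time_s: 6.55
tool_pos: [0.5061, 0.4024, 0.1222]
tool_rot: [150.1, -0.5, 82.0]
force: [-2.1, 0.3, -3.8]
grip_width: 0.0168
grasp_force: 1.8
```

```bash
python3 -c "
from h import *
for a in (-10.5,0,15,30,45,50.3,52,54): crank(a)"
```

```text
at [0.5061 0.4024 0.1222] [150.1  -0.5  82. ] t 6.5 F [-2.1  0.3 -3.8] tgt [0.5034 0.4016 0.1186] shift [-0.012 -0.04   0.019] turn [-0.0007 -0.0022 -0.002 ]
at [0.5061 0.4024 0.1222] [150.1  -0.5  82. ] t 6.5 F [-2.1  0.3 -3.8] tgt [0.4953 0.4027 0.1193] shift [-0.012 -0.107 -0.028] turn [-0.0007 -0.0022 -0.002 ]
at [0.5061 0.4024 0.1222] [150.1  -0.5  82. ] t 6.5 F [-2.1  0.3 -3.8] tgt [0.4838 0.4043 0.1178] shift [-0.012 -0.216 -0.073] turn [-0.0007 -0.0022 -0.002 ]
at [0.5061 0.4024 0.1222] [150.1  -0.5  82. ] t 6.5 F [-2.1  0.3 -3.8] tgt [0.473  0.4058 0.1133] shift [-0.013 -0.332 -0.088] turn [-0.0007 -0.0022 -0.002 ]
at [0.5061 0.4024 0.1222] [150.1  -0.5  82. ] t 6.5 F [-2.1  0.3 -3.8] tgt [0.4638 0.4071 0.1061] shift [-0.014 -0.449 -0.073] turn [-0.0007 -0.0022 -0.002 ]
at [0.5061 0.4024 0.1222] [150.1  -0.5  82. ] t 6.5 F [-2.1  0.3 -3.8] tgt [0.461  0.4074 0.1031] shift [-0.014 -0.488 -0.06 ] turn [-0.0007 -0.0022 -0.002 ]
at [0.5061 0.4024 0.1222] [150.1  -0.5  82. ] t 6.5 F [-2.1  0.3 -3.8] tgt [0.4602 0.4076 0.102 ] shift [-0.014 -0.501 -0.055] turn [-0.0007 -0.0022 -0.002 ]
at [0.5061 0.4024 0.1222] [150.1  -0.5  82. ] t 6.5 F [-2.1  0.3 -3.8] tgt [0.4593 0.4077 0.1008] shift [-0.014 -0.515 -0.049] turn [-0.0007 -0.0022 -0.002 ]
```

jog_arm(
  motion=[
    [[-0.01,-0.1,-0.03,0,0,0,0.82],[-0.01,-0.2,-0.065,0,0,0,0.82],[-0.01,-0.3,-0.085,0,0,0,0.82],[-0.01,-0.4,-0.08,0,0,0,0.82],[-0.01,-0.5,-0.06,0,0,0,0.82]],
  ],
)

```text
time_s: 7.05
tool_pos: [0.4608, 0.4084, 0.1035]
tool_rot: [150.0, -0.6, 82.0]
force: [1.2, 0.6, 0.9]
grip_width: 0.0158
grasp_force: 0.7
```

jog_arm(
  motion=[
    [[0,0,0,0,0,0,0.82],[0,0,0,0,0,0,0.82]],
  ],
)

```text
time_s: 7.25
tool_pos: [0.4605, 0.4073, 0.1021]
tool_rot: [150.1, -0.4, 82.0]
force: [-2.7, -0.2, -0.1]
grip_width: 0.0158
grasp_force: 1.1
```

```bash
python3 -c "
from h import *
for a in (50,52,): crank(a)"
```

```text
at [0.4605 0.4073 0.1021] [150.1  -0.4  82. ] t 7.2 F [-2.7 -0.2 -0.1] tgt [0.4612 0.4074 0.1033] shift [ 0.002  0.012 -0.007] turn [-0.0005 -0.0018 -0.0019]
at [0.4605 0.4073 0.1021] [150.1  -0.4  82. ] t 7.2 F [-2.7 -0.2 -0.1] tgt [0.4602 0.4076 0.102 ] shift [ 0.002 -0.003 -0.001] turn [-0.0005 -0.0018 -0.0019]
```

jog_arm(
  motion=[
    [[0,0,0,0,0,0,0.7],[0,0,0,0,0,0,0.6],[0,0,-0.3,0,0,0,0.6],[0,0,-0.65,0,0,0,0.6],[0,0,-1.0,0,0,0,0.6]],
  ],
)

```text
time_s: 7.75
tool_pos: [0.4116, 0.4132, 0.1905]
tool_rot: [150.0, -0.5, 81.9]
force: [-0.6, 0.1, -0.4]
grip_width: 0.0341
grasp_force: 0.0
```

```bash
python3 -c "
from h import *
crank(0,tilt=30,off=.19,r=0,y=0)"
```

```text
at [0.4116 0.4132 0.1905] [150.   -0.5  81.9] t 7.8 F [-0.6  0.1 -0.4] tgt [0.3808 0.2489 0.2345] shift [-1.666  0.163 -0.431] turn [-0.0002 -0.0017 -0.0025]
```

jog_arm(
  motion=[
    [[-0.3,0.05,-0.2,0,0,0,0.6],[-0.6,0.1,-0.43,0,0,0,0.6],[-1.0,0.16,-0.43,0,0,0,0.6]],
  ],
)

```text
time_s: 8.05
tool_pos: [0.3901, 0.3173, 0.2374]
tool_rot: [149.9, -0.8, 82.2]
force: [1.0, -0.2, 1.4]
grip_width: 0.0347
grasp_force: 0.0
```

jog_arm(
  motion=[
    [[-0.35,0,0,0,0,0,0.6],[-0.66,0,0,0,0,0,0.6],[-0.66,0,0,0,0,0,0.6],[-0.66,0,0,0,0,0,0.6],[-0.66,0,0,0,0,0,0.6]],
  ],
)

```text
time_s: 8.55
tool_pos: [0.3858, 0.2546, 0.2317]
tool_rot: [150.1, -0.3, 81.7]
force: [-0.1, -0.5, 0.3]
grip_width: 0.0348
grasp_force: 0.0
```

```bash
python3 -c "
from h import *
crank(0,tilt=30,off=.19,r=0,y=0)"; python3 snap.py w4 3 210 0 430 200; python3 - <<'E'
import cv2,pickle
p=pickle.load(open('w4.pkl','rb'))[0]; cv2.imwrite('pics/w4f.png',cv2.resize(p[60:290,200:440],None,fx=2.6,fy=2.6,interpolation=cv2.INTER_CUBIC)[:,:,::-1])
E
```

```text
at [0.3858 0.2546 0.2317] [150.1  -0.3  81.7] t 8.6 F [-0.1 -0.5  0.3] tgt [0.3808 0.2489 0.2345] shift [-0.063 -0.021 -0.045] turn [-0.0005 -0.0002 -0.0032]
```

View pics/w4f.png

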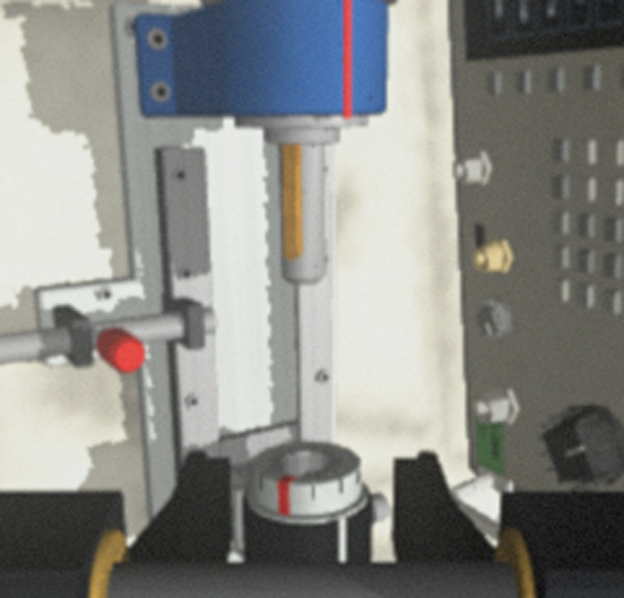

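The crop shows the key at u 284–301 on the shaft (282–327, v≈200–265). The stripe is at u≈284 on the hub (247–372), and the housing line top is at (343,517). Both lean towards the robot by similar amounts, so I'll quantify that.

```bash
cat >f4.py <<'E'
from cell import env
from h import *
import pickle
T=pickle.load(open("w4.pkl","rb"))[2]; wi=env.camera_info("wrist"); p0=np.load("p.npy")
C=lambda u,v:np.array([u/2.6+200,v/2.6+60])-.3
pol=lambda r,a,y:[-r*np.sin(a),y,.07+r*np.cos(a)]
def res(q):
    p=q[:3]; sp,ro,cy,dz,tl=q[3:8]
    L=[(pol(.033,0,.085),C(348,116)),(pol(.013,sp,.075),C(292,145)),(pol(.013,sp,.031),C(293,258)),
       (pol(.024,ro,cy+.034),C(284,479)),(pol(.024,ro,cy+.0205),C(285,514)),(pol(.029,0,cy+.02),C(343,517)),
       ([0,.022,.07],C(304.5,None or 275)),([0,cy+.034,.07],C(309.5,466))]
    r=[]
    for i,(P,m) in enumerate(L):
        P=np.array(P); P[2]+=dz; e=proj(wi,stand2w(p,[P]),T)[0]-m
        if i>=6: e[1]*=.2
        if i<=5: e[0]*=1
        r+=list(e)
    return np.array(r+[dz/.001*.5,(q[0]-p0[0])/.001*.3,(q[2]-p0[2])/.005*.3])
f=least_squares(res,[*p0[:3],.9,.9,p0[5],0,0]); print(f.x.round(4),np.degrees(f.x[3:5])); print(f.fun[:16].reshape(-1,2).round(1).tolist())
E
python3 f4.py
```

```text
[ 4.765e-01  2.353e-01 -1.323e-01  8.612e-01  9.439e-01 -9.370e-02
 -1.000e-04  0.000e+00] [49.34133452 54.081485  ]
[[0.2, -0.2], [-0.3, -0.5], [0.2, 0.7], [0.0, 1.3], [-0.1, -0.8], [0.1, -0.4], [0.3, 0.1], [-0.6, -0.4]]
```

Spindle is about 50° and rotor about 53.5°, so I'll nudge the crank another 3.5°.

jog_arm(
  motion=[
    [[0.4,0,0,0,0,0,0.6],[0.7,0,0,0,0,0,0.6],[1.0,0,0,0,0,0,0.6]],
  ],
)

```text
time_s: 8.9
tool_pos: [0.3986, 0.3573, 0.2327]
tool_rot: [150.1, -0.4, 82.0]
force: [0.2, 0.2, 0.1]
grip_width: 0.035
grasp_force: 0.0
```

jog_arm(
  motion=[
    [[0.3,-0.05,0.1,0,0,0,0.6],[0.66,-0.1,0.2,0,0,0,0.6],[0.66,-0.16,0.3,0,0,0,0.6],[0.66,-0.16,0.43,0,0,0,0.6],[0.66,-0.16,0.43,0,0,0,0.6]],
  ],
)

```text
time_s: 9.4
tool_pos: [0.4159, 0.4171, 0.1849]
tool_rot: [150.2, -0.0, 81.8]
force: [0.3, -1.4, -0.4]
grip_width: 0.035
grasp_force: 0.0
```

```bash
python3 -c "
from h import *
crank(51)"
```

```text
at [0.4159 0.4171 0.1849] [150.2  -0.   81.8] t 9.4 F [ 0.3 -1.4 -0.4] tgt [0.4607 0.4075 0.1026] shift [-0.032 -0.013  0.94 ] turn [-0.0009  0.0008 -0.0019]
```

jog_arm(
  motion=[
    [[-0.03,-0.01,0.35,0,0,0,0.6],[-0.03,-0.01,0.7,0,0,0,0.6],[-0.03,-0.01,0.93,0,0,0,0.6],[-0.03,-0.01,0.93,0,0,0,0.75],[-0.03,-0.01,0.93,0,0,0,0.82]],
  ],
)

```text
time_s: 9.9
tool_pos: [0.4608, 0.4094, 0.1068]
tool_rot: [150.1, -0.3, 81.8]
force: [-0.2, -0.1, 0.5]
grip_width: 0.0258
grasp_force: 0.0
```

jog_arm(
  motion=[
    [[0,0,0,0,0,0,0.82],[0,0,0,0,0,0,0.82],[0,0,0,0,0,0,0.82]],
  ],
)

```text
time_s: 10.2
tool_pos: [0.4598, 0.411, 0.1068]
tool_rot: [150.1, -0.4, 81.9]
force: [-2.3, -0.0, 0.3]
grip_width: 0.0164
grasp_force: 1.1
```

```bash
python3 -c "
from h import *
crank(51);crank(55.5)"
```

```text
at [0.4598 0.411  0.1068] [150.1  -0.4  81.9] t 10.2 F [-2.3 -0.   0.3] tgt [0.4607 0.4075 0.1026] shift [-0.034 -0.008  0.043] turn [-0.0007 -0.0012 -0.0022]
at [0.4598 0.411  0.1068] [150.1  -0.4  81.9] t 10.2 F [-2.3 -0.   0.3] tgt [0.4586 0.4078 0.0998] shift [-0.034 -0.041  0.057] turn [-0.0007 -0.0012 -0.0022]
```

jog_arm(
  motion=[
    [[0,-0.02,0.01,0,0,0,0.82],[0,-0.04,0.02,0,0,0,0.82],[0,-0.04,0.02,0,0,0,0.82],[0,-0.04,0.02,0,0,0,0.82]],
  ],
)

```text
time_s: 10.6
tool_pos: [0.4585, 0.4099, 0.102]
tool_rot: [150.1, -0.3, 81.8]
force: [0.4, 0.4, 0.3]
grip_width: 0.0157
grasp_force: 0.2
```

```bash
python3 -c "
from h import *
crank(55.5)"
```

```text
at [0.4585 0.4099 0.102 ] [150.1  -0.3  81.8] t 10.6 F [0.4 0.4 0.3] tgt [0.4586 0.4078 0.0998] shift [-0.021 -0.008  0.021] turn [-0.0006 -0.0003 -0.0024]
```

jog_arm(
  motion=[
    [[0,0,0,0,0,0,0.7],[0,0,0,0,0,0,0.6],[0,0,-0.3,0,0,0,0.6],[0,0,-0.65,0,0,0,0.6],[0,0,-1.0,0,0,0,0.6]],
  ],
)

```text
time_s: 11.1
tool_pos: [0.4082, 0.4163, 0.1892]
tool_rot: [150.2, -0.2, 81.8]
force: [-0.3, 0.4, 0.9]
grip_width: 0.0342
grasp_force: 0.0
```

jog_arm(
  motion=[
    [[-0.3,0.05,-0.2,0,0,0,0.6],[-0.6,0.1,-0.43,0,0,0,0.6],[-1.0,0.16,-0.43,0,0,0,0.6]],
  ],
)

```text
time_s: 11.4
tool_pos: [0.3865, 0.3208, 0.2367]
tool_rot: [150.0, -0.6, 82.1]
force: [1.3, 0.3, 1.5]
grip_width: 0.0343
grasp_force: 0.0
```

jog_arm(
  motion=[
    [[-0.35,0,0,0,0,0,0.6],[-0.66,0,0,0,0,0,0.8],[-0.66,0,0,0,0,0,1],[-0.66,0,0,0,0,0,1],[-0.66,0,0,0,0,0,1]],
  ],
)

```text
time_s: 11.9
tool_pos: [0.3806, 0.2582, 0.2327]
tool_rot: [150.1, -0.2, 81.8]
force: [0.4, 0.1, 0.4]
grip_width: 0.0104
grasp_force: 0.0
```

```bash
python3 snap.py w5 2.6 200 60 440 290; python3 -c "
from h import *
plan([0,-.155],.20,82.2)"
```

```text
at [0.3806 0.2583 0.2328] [150.1  -0.2  81.8] t 11.9 F [ 0.5  0.5 -0.2] shift [-1.638  0.685  0.765] turn [ 0.166  -0.0004 -0.0024]
```

View pics/w5.png

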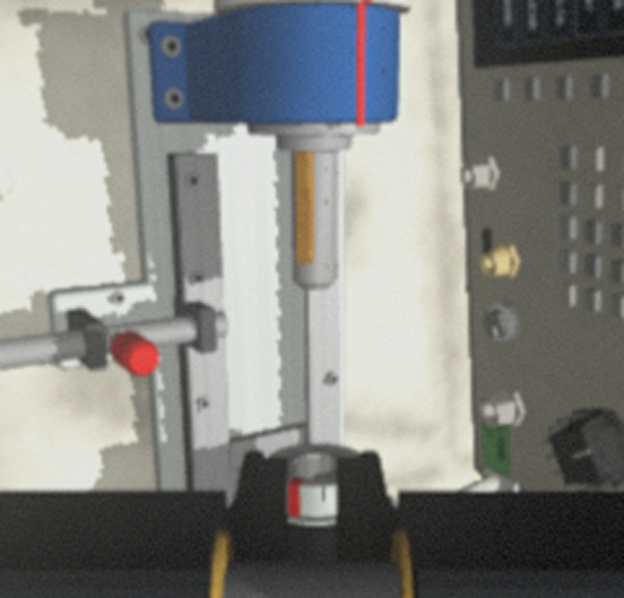

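```bash
cat >f5.py <<'E'
from f4 import *
T5=pickle.load(open("w5.pkl","rb"))[2]
def r5(q):
    sp,ro=q[3:5]; cy=-.0937
    L=[(pol(.033,0,.085),C(361,125)),(pol(.013,sp,.075),C(304.5,152)),(pol(.013,sp,.031),C(304.5,264)),
       (pol(.024,ro,cy+.034),C(294,480)),(pol(.024,ro,cy+.0205),C(294,517)),([0,.022,.07],C(316,285))]
    r=[]
    for i,(P,m) in enumerate(L):
        e=proj(wi,stand2w(q[:3],[P]),T5)[0]-m
        if i==5: e[1]*=.2
        r+=list(e)
    return np.array(r+[(q[2]-f.x[2])/.005])
g=least_squares(r5,[*f.x[:3],.9,.9]); print(g.x.round(4),np.degrees(g.x[3:5])); print(g.fun[:12].reshape(-1,2).round(1).tolist())
# edges of shaft & key predicted
E
python3 f5.py
```

```text
[ 4.765e-01  2.353e-01 -1.323e-01  8.612e-01  9.439e-01 -9.370e-02
 -1.000e-04  0.000e+00] [49.34133452 54.081485  ]
[[0.2, -0.2], [-0.3, -0.5], [0.2, 0.7], [0.0, 1.3], [-0.1, -0.8], [0.1, -0.4], [0.3, 0.1], [-0.6, -0.4]]
[ 0.4765  0.2352 -0.1326  0.8699  0.9651] [49.84390789 55.29552455]
[[0.1, -0.4], [-0.3, -0.3], [0.3, 0.6], [-0.1, 1.7], [0.1, -1.3], [0.1, -0.3]]
```

Correcting for the visible key flank (about 3.4°), the key is at about 53° and the stripe at about 54°, so they are aligned. Next I go behind the push plate with closed fingers.

jog_arm(
  motion=[
    [[-0.2,0.1,0,0.04,0,0,1],[-0.4,0.2,0.1,0.08,0,0,1],[-0.6,0.3,0.2,0.12,0,0,1],[-0.8,0.4,0.3,0.166,0,0,1],[-1.0,0.5,0.3,0.166,0,0,1]],
  ],
)

```text
time_s: 12.45
tool_pos: [0.4272, 0.1475, 0.2295]
tool_rot: [-179.8, 0.1, 81.5]
force: [-0.0, -0.1, 0.1]
grip_width: 0.0009
grasp_force: 0.0
```

```bash
python3 -c "
from h import *
p=np.load('p.npy');p[:3]=[.4765,.2352,-.1326];p[3:6]=[.93,.945,-.0937];np.save('p.npy',p)
plan([0,-.151],.12,82.4)"
```

```text
at [0.4272 0.1475 0.2295] [-1.798e+02  1.000e-01  8.150e+01] t 12.4 F [-0.  -0.1  0.1] shift [-0.568  0.386  1.094] turn [-0.0012  0.0004 -0.0051]
```

jog_arm(
  motion=[
    [[-0.3,0.2,0,-0.001,0,-0.005,1],[-0.57,0.39,0,-0.001,0,-0.005,1],[-0.57,0.39,0.4,-0.001,0,-0.005,1],[-0.57,0.39,0.8,-0.001,0,-0.005,1],[-0.57,0.39,0.95,-0.001,0,-0.005,1]],
  ],
)

```text
time_s: 12.95
tool_pos: [0.4526, 0.0875, 0.1325]
tool_rot: [-179.9, 0.0, 82.6]
force: [-0.3, -0.3, 0.2]
grip_width: 0.0008
grasp_force: 0.0
```

jog_arm(
  motion=[
    [[0,0,0,0,0,0,1],[0,0,0,0,0,0,1],[0,0,0,0,0,0,1]],
  ],
)

```text
time_s: 13.25
tool_pos: [0.4555, 0.0884, 0.137]
tool_rot: [179.7, -0.2, 82.7]
force: [0.2, 0.6, 0.3]
grip_width: 0.0005
grasp_force: 0.0
```

```bash
python3 -c "
from h import *
plan([0,-.151],.055,82.4)"; python3 snap.py w6 1.25
```

```text
at [0.4555 0.0884 0.137 ] [179.7  -0.2  82.7] t 13.2 F [0.2 0.6 0.3] shift [-0.029  0.01   0.82 ] turn [ 0.0016 -0.0009  0.0014]
```

View pics/w6.png

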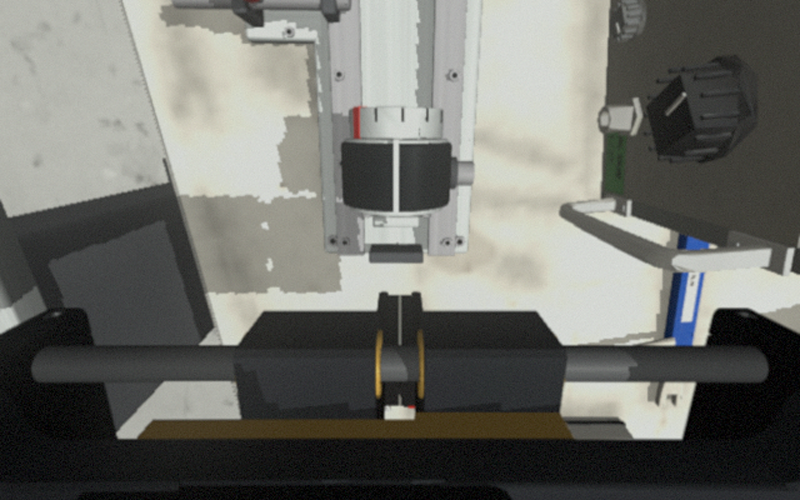

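The picture shows the closed fingers (u=400) in line with the carriage (u=398). The instrument handle at the right is close to the gripper's flank, so I'll push with a 12° tilt. That was my last picture: I have viewed 11, one over the limit, and from here I use numbers only.

```bash
cat >>h.py <<'E'
def push(y,z=.0): crank(90,tilt=12,off=-.0101+z,r=.005+z*.2,y=y)
E
python3 -c "
from h import *
push(-.151,.06);push(-.151)"
```

```text
at [0.4554 0.0884 0.1369] [179.7  -0.2  82.7] t 13.3 F [ 0.3 -0.1  0.3] tgt [0.4294 0.0891 0.1188] shift [-0.026 -0.26   0.18 ] turn [-0.0651 -0.001   0.0013]
at [0.4554 0.0884 0.1369] [179.7  -0.2  82.7] t 13.3 F [ 0.3 -0.1  0.3] tgt [0.4537 0.0859 0.0601] shift [-0.029 -0.018  0.768] turn [-0.0651 -0.001   0.0013]
```

jog_arm(
  motion=[
    [[-0.03,-0.12,0,-0.03,0,0,1],[-0.03,-0.22,0.1,-0.065,0,0,1],[-0.03,-0.17,0.3,-0.065,0,0,1],[-0.03,-0.1,0.5,-0.065,0,0,1],[-0.03,-0.04,0.7,-0.065,0,0,1]],
  ],
)

```text
time_s: 13.8
tool_pos: [0.4513, 0.0862, 0.0665]
tool_rot: [168.0, -0.2, 82.7]
force: [-0.5, -0.1, -0.2]
grip_width: 0.0005
grasp_force: 0.0
```

jog_arm(
  motion=[
    [[0,0,0.02,0,0,0,1],[0,0,0.04,0,0,0,1],[0,0,0.04,0,0,0,1]],
  ],
)

```text
time_s: 14.1
tool_pos: [0.4514, 0.0857, 0.0623]
tool_rot: [168.1, -0.1, 82.6]
force: [0.6, 0.2, 0.1]
grip_width: 0.0004
grasp_force: 0.0
```

```bash
python3 -c "
from h import *
push(-.136)"
```

```text
at [0.4514 0.0857 0.0623] [ 1.681e+02 -1.000e-01  8.260e+01] t 14.1 F [0.6 0.2 0.1] tgt [0.4556 0.1008 0.0601] shift [0.155 0.017 0.027] turn [-0.0006 -0.0009  0.0011]
```

jog_arm(
  motion=[
    [[0.08,0.02,0.02,0,0,0,1],[0.14,0.02,0.03,0,0,0,1],[0.18,0.02,0.03,0,0,0,1],[0.22,0.02,0.03,0,0,0,1],[0.26,0.02,0.03,0,0,0,1]],
  ],
)

```text
time_s: 14.6
tool_pos: [0.4571, 0.1085, 0.0593]
tool_rot: [168.2, 0.1, 82.5]
force: [-1.0, -9.2, 6.8]
grip_width: 0.0004
grasp_force: 4.3
```

jog_arm(
  motion=[
    [[0.06,0,0,0,0,0,1],[0.12,0,0,0,0,0,1],[0.18,0,0,0,0,0,1],[0.24,0,0,0,0,0,1],[0.3,0,0,0,0,0,1]],
  ],
)

```text
time_s: 15.1
tool_pos: [0.4609, 0.138, 0.0593]
tool_rot: [168.2, 0.1, 82.5]
force: [-0.9, -9.2, 7.2]
grip_width: 0.0004
grasp_force: 4.5
```

```bash
python3 -c "
from h import *
push(-.136)"
```

```text
at [0.4609 0.138  0.0593] [1.682e+02 1.000e-01 8.250e+01] t 15.1 F [-0.9 -9.2  7.2] tgt [0.4556 0.1008 0.0601] shift [-0.376 -0.002 -0.008] turn [-0.0011  0.0007  0.0008]
```

jog_arm(
  motion=[
    [[0.07,0,0,0,0,0,1],[0.14,0,0,0,0,0,1],[0.21,0,0,0,0,0,1],[0.28,0,0,0,0,0,1],[0.35,0,0,0,0,0,1]],
  ],
)

```text
time_s: 15.6
tool_pos: [0.4654, 0.1725, 0.0593]
tool_rot: [168.2, 0.2, 82.5]
force: [-1.4, -9.1, 7.8]
grip_width: 0.0005
grasp_force: 4.6
```

jog_arm(
  motion=[
    [[0.03,0,0,0,0,0,1],[0.06,0,0,0,0,0,1],[0.09,0,0,0,0,0,1],[0.12,0,0,0,0,0,1],[0.15,0,0,0,0,0,1]],
  ],
)

```text
time_s: 16.1
tool_pos: [0.4673, 0.1871, 0.0593]
tool_rot: [168.2, 0.2, 82.5]
force: [-1.3, -9.1, 7.7]
grip_width: 0.0004
grasp_force: 4.6
```

jog_arm(
  motion=[
    [[0.02,0,0,0,0,0,1],[0.04,0,0,0,0,0,1],[0.06,0,0,0,0,0,1],[0.08,0,0,0,0,0,1]],
  ],
)

```text
time_s: 16.5
tool_pos: [0.4683, 0.1949, 0.0593]
tool_rot: [168.2, 0.2, 82.5]
force: [-0.8, -8.3, 7.4]
grip_width: 0.0006
grasp_force: 4.6
```

jog_arm(
  motion=[
    [[0.02,0,0,0,0,0,1],[0.04,0,0,0,0,0,1],[0.06,0,0,0,0,0,1],[0.08,0,0,0,0,0,1]],
  ],
)

```text
time_s: 16.9
tool_pos: [0.4694, 0.2028, 0.0593]
tool_rot: [168.2, 0.2, 82.5]
force: [-0.8, -9.7, 7.9]
grip_width: 0.0004
grasp_force: 4.6
```

The key went in with no rise in force. I'll continue to the collar gently.

jog_arm(
  motion=[
    [[0.03,0,0,0,0,0,1],[0.06,0,0,0,0,0,1],[0.09,0,0,0,0,0,1],[0.12,0,0,0,0,0,1],[0.15,0,0,0,0,0,1]],
  ],
)

```text
time_s: 17.4
tool_pos: [0.4713, 0.2177, 0.0592]
tool_rot: [168.2, 0.2, 82.5]
force: [-1.3, -9.0, 7.2]
grip_width: 0.0003
grasp_force: 4.6
```

jog_arm(
  motion=[
    [[0.02,0,0,0,0,0,1],[0.04,0,0,0,0,0,1],[0.06,0,0,0,0,0,1],[0.08,0,0,0,0,0,1],[0.1,0,0,0,0,0,1]],
  ],
)

```text
time_s: 17.9
tool_pos: [0.4726, 0.2275, 0.0593]
tool_rot: [168.2, 0.2, 82.5]
force: [-0.5, -9.5, 8.2]
grip_width: 0.0005
grasp_force: 4.6
```

```bash
python3 -c "
from h import *
push(0)"
```

```text
at [0.4726 0.2275 0.0593] [168.2   0.2  82.5] t 17.9 F [-0.5 -9.5  8.2] tgt [0.4736 0.2356 0.0601] shift [ 0.082  0.001 -0.009] turn [-0.0012  0.0011  0.0007]
```

Roughly 8 mm remain, so I'll use fine steps.

jog_arm(
  motion=[
    [[0.015,0,0,0,0,0,1],[0.03,0,0,0,0,0,1],[0.045,0,0,0,0,0,1],[0.06,0,0,0,0,0,1]],
  ],
)

```text
time_s: 18.3
tool_pos: [0.4734, 0.2333, 0.0593]
tool_rot: [168.2, 0.2, 82.5]
force: [-2.2, -9.2, 8.3]
grip_width: 0.0004
grasp_force: 4.6
```

jog_arm(
  motion=[
    [[0.01,0,0,0,0,0,1],[0.02,0,0,0,0,0,1]],
  ],
)

```text
time_s: 18.5
tool_pos: [0.4735, 0.2346, 0.0592]
tool_rot: [168.2, 0.3, 82.5]
force: [-2.4, -12.3, 10.4]
grip_width: 0.0003
grasp_force: 6.2
```

jog_arm(
  motion=[
    [[0.01,0,0,0,0,0,1],[0.02,0,0,0,0,0,1]],
  ],
)

```text
time_s: 18.7
tool_pos: [0.4735, 0.2347, 0.0591]
tool_rot: [168.3, 0.5, 82.4]
force: [-3.8, -15.7, 13.6]
grip_width: 0.0006
grasp_force: 8.3
```

The carriage stopped where predicted, with the force rising only to 16 N, so the hub is home. Now I'll back off and raise the tool for the bolt.

jog_arm(
  motion=[
    [[-0.05,0,0,0,0,0,1],[-0.1,0,0,0,0,0,1],[-0.1,0,-0.4,0,0,0,1],[-0.1,0,-0.75,0,0,0,0.8],[-0.1,0,-0.75,0,0,0,0.5]],
  ],
)

```text
time_s: 19.2
tool_pos: [0.4588, 0.2358, 0.1374]
tool_rot: [167.8, -0.5, 82.8]
force: [0.2, -0.1, 0.4]
grip_width: 0.0095
grasp_force: 0.0
```

```bash
python3 - <<'E'
from h import *
from cell import env
plan([-.0758,.0005],.13,82.4)
import pickle
# top camera: housing location along stand y from points around z .09-.1
p=np.load('p.npy'); 
im,D=env.read_camera("top"); i=env.camera_info("top");K=i['camera_matrix'];Rm=R.from_euler('xyz',i['orientation'],degrees=True).as_matrix()
b=im.astype(int); o=[]
# predicted pixels of axis-top points, sample colour profile along stand y at z=.1
for y in np.arange(-.02,.10,.004):
    u=proj(i,stand2w(p,[[-.008,y,.097 if y<.062 else .094]]))[0]; c=b[int(round(u[1])),int(round(u[0]))]; o.append((round(y*1000),*c))
print(o)
E
```

```text
at [0.4588 0.2358 0.1374] [167.8  -0.5  82.8] t 19.2 F [ 0.2 -0.1  0.4] shift [ 0.025 -0.585 -0.05 ] turn [ 0.0675 -0.003   0.0017]
[(-20, np.int64(65), np.int64(67), np.int64(43)), (-16, np.int64(66), np.int64(68), np.int64(42)), (-12, np.int64(64), np.int64(67), np.int64(43)), (-8, np.int64(63), np.int64(65), np.int64(40)), (-4, np.int64(63), np.int64(66), np.int64(41)), (0, np.int64(62), np.int64(63), np.int64(40)), (4, np.int64(61), np.int64(63), np.int64(39)), (8, np.int64(59), np.int64(61), np.int64(38)), (12, np.int64(42), np.int64(44), np.int64(25)), (16, np.int64(35), np.int64(35), np.int64(20)), (20, np.int64(48), np.int64(49), np.int64(31)), (24, np.int64(46), np.int64(48), np.int64(29)), (28, np.int64(39), np.int64(39), np.int64(24)), (32, np.int64(47), np.int64(48), np.int64(30)), (36, np.int64(45), np.int64(47), np.int64(32)), (40, np.int64(28), np.int64(31), np.int64(31)), (44, np.int64(44), np.int64(46), np.int64(46)), (48, np.int64(41), np.int64(43), np.int64(44)), (52, np.int64(87), np.int64(90), np.int64(89)), (56, np.int64(77), np.int64(80), np.int64(80)), (60, np.int64(100), np.int64(104), np.int64(104)), (64, np.int64(136), np.int64(139), np.int64(139)), (68, np.int64(143), np.int64(146), np.int64(147)), (72, np.int64(141), np.int64(145), np.int64(145)), (76, np.int64(120), np.int64(123), np.int64(124)), (80, np.int64(120), np.int64(121), np.int64(123)), (84, np.int64(108), np.int64(109), np.int64(112)), (88, np.int64(43), np.int64(64), np.int64(107)), (92, np.int64(39), np.int64(66), np.int64(114)), (96, np.int64(36), np.int64(67), np.int64(115))]
```

jog_arm(
  motion=[
    [[0.03,-0.2,-0.05,0.03,0,0,0.45],[0.03,-0.4,-0.05,0.0675,-0.003,0,0.45],[0.03,-0.6,-0.05,0.0675,-0.003,0,0.45],[0.03,-0.6,-0.05,0.0675,-0.003,0,0.45],[0.03,-0.6,-0.05,0.0675,-0.003,0,0.45]],
  ],
)

```text
time_s: 19.75
tool_pos: [0.3978, 0.2432, 0.1242]
tool_rot: [-179.6, 0.5, 82.6]
force: [0.4, 0.3, 0.8]
grip_width: 0.0461
grasp_force: 0.0
```

```bash
python3 - <<'E'
from h import *
plan([-.0758,.0005],.0645,82.4)
E
```

```text
at [0.3978 0.2432 0.1242] [-179.6    0.5   82.6] t 19.8 F [0.4 0.3 0.8] shift [0.035 0.037 0.596] turn [-0.002   0.0029  0.0013]
```

jog_arm(
  motion=[
    [[0.035,0.015,0.2,-0.002,0.003,0,0.45],[0.035,0.015,0.4,-0.002,0.003,0,0.45],[0.035,0.015,0.6,-0.002,0.003,0,0.45],[0.035,0.015,0.6,-0.002,0.003,0,0.8],[0.035,0.015,0.6,-0.002,0.003,0,1]],
  ],
  grip_force=12,
)

```text
time_s: 20.25
tool_pos: [0.4, 0.246, 0.0651]
tool_rot: [180.0, -0.1, 82.6]
force: [-0.6, -0.2, 0.0]
grip_width: 0.0389
grasp_force: 0.0
```

jog_arm(
  motion=[
    [[0,0,0,0,0,0,1],[0,0,0,0,0,0,1],[0,0,0,0,0,0,1],[0,0,0,0,0,0,1]],
  ],
)

```text
time_s: 20.65
tool_pos: [0.4, 0.2465, 0.0657]
tool_rot: [179.9, -0.1, 82.6]
force: [-0.4, -0.2, 2.2]
grip_width: 0.0142
grasp_force: 12.0
```

Gripped. I'll push the bolt 28 mm shut, then press lightly into its stop.

jog_arm(
  motion=[
    [[0,0.06,0,0,0,0,1],[0,0.12,0,0,0,0,1],[0,0.18,0,0,0,0,1],[0,0.23,0,0,0,0,1],[0,0.26,0,0,0,0,1]],
  ],
)

```text
time_s: 21.15
tool_pos: [0.4264, 0.2429, 0.0657]
tool_rot: [179.9, -0.1, 82.5]
force: [-1.4, -0.7, 5.5]
grip_width: 0.0143
grasp_force: 12.0
```

jog_arm(
  motion=[
    [[0,0.015,0,0,0,0,1],[0,0.03,0,0,0,0,1],[0,0.04,0,0,0,0,1],[0,0.04,0,0,0,0,1]],
  ],
)

```text
time_s: 21.55
tool_pos: [0.4272, 0.2429, 0.0656]
tool_rot: [-179.7, -0.0, 82.6]
force: [-8.8, -0.0, 11.3]
grip_width: 0.0148
grasp_force: 12.0
```

jog_arm(
  motion=[
    [[0,0,0,0,0,0,0.6],[0,0,0,0,0,0,0.6],[0,0,-0.4,0,0,0,0.6],[0,0,-0.8,0,0,0,0.6],[0,0,-1.0,0,0,0,0.6]],
  ],
)

```text
time_s: 22.05
tool_pos: [0.4313, 0.2425, 0.1681]
tool_rot: [179.7, -0.3, 82.5]
force: [0.1, -0.1, 0.3]
grip_width: 0.0342
grasp_force: 0.0
```

jog_arm(
  motion=[
    [[0.0,-0.2,-0.1,0,0,0,0.6],[0.3,-0.25,-0.2,0,0,0,0.6],[0.7,-0.3,-0.2,0,0,0,0.6],[1.0,-0.3,-0.2,0,0,0,0.6]],
  ],
)

```text
time_s: 22.45
tool_pos: [0.4124, 0.3475, 0.1856]
tool_rot: [179.9, -0.2, 82.6]
force: [1.7, -0.4, -0.3]
grip_width: 0.0345
grasp_force: 0.0
```

```bash
python3 - <<'E'
from h import *
crank(53,off=.09)
crank(53)
E
```

```text
at [0.4124 0.3475 0.1856] [179.9  -0.2  82.6] t 22.4 F [ 1.7 -0.4 -0.3] tgt [0.4185 0.4124 0.175 ] shift [ 0.651 -0.023  0.108] turn [-0.1662 -0.0014  0.001 ]
at [0.4124 0.3475 0.1856] [179.9  -0.2  82.6] t 22.4 F [ 1.7 -0.4 -0.3] tgt [0.4606 0.4068 0.1014] shift [0.647 0.401 0.844] turn [-0.1662 -0.0014  0.001 ]
```

jog_arm(
  motion=[
    [[0.2,0,0,-0.045,0,0,0.6],[0.4,0,0,-0.09,0,0,0.6],[0.65,-0.02,0.05,-0.135,0,0,0.6],[0.65,-0.02,0.11,-0.166,0,0,0.6],[0.65,-0.02,0.11,-0.166,0,0,0.6]],
  ],
)

```text
time_s: 22.95
tool_pos: [0.4149, 0.4109, 0.1711]
tool_rot: [150.2, 0.2, 83.0]
force: [0.5, -0.3, 0.0]
grip_width: 0.0351
grasp_force: 0.0
```

```bash
python3 - <<'E'
from h import *
p=np.load('p.npy');p[0]=.4744;np.save('p.npy',p)
crank(53)
E
```

```text
at [0.4149 0.4109 0.1711] [150.2   0.2  83. ] t 22.9 F [ 0.5 -0.3  0. ] tgt [0.4585 0.4068 0.1014] shift [0.015 0.034 0.822] turn [-0.0011 -0.0007  0.0035]
```

jog_arm(
  motion=[
    [[0.01,0.03,0.3,0,0,0.0035,0.6],[0.01,0.03,0.6,0,0,0.0035,0.6],[0.01,0.03,0.82,0,0,0.0035,0.6],[0.01,0.03,0.82,0,0,0.0035,0.75],[0.01,0.03,0.82,0,0,0.0035,0.82]],
  ],
  grip_force=5,
)

```text
time_s: 23.45
tool_pos: [0.4635, 0.4043, 0.1052]
tool_rot: [150.1, -0.4, 81.9]
force: [-0.4, -0.5, 0.1]
grip_width: 0.0255
grasp_force: 0.0
```

jog_arm(
  motion=[
    [[0,0,0,0,0,0,0.82],[0,0,0,0,0,0,0.82],[0,0,0,0,0,0,0.82]],
  ],
)

```text
time_s: 23.75
tool_pos: [0.4614, 0.406, 0.1052]
tool_rot: [150.1, -0.4, 82.1]
force: [-3.8, -0.3, 0.5]
grip_width: 0.0164
grasp_force: 1.2
```

```bash
python3 - <<'E'
from h import *
for a in (53,40,30,20,10,0): crank(a)
E
```

```text
at [0.4614 0.406  0.1052] [150.1  -0.4  82.1] t 23.8 F [-3.8 -0.3  0.5] tgt [0.4585 0.4068 0.1014] shift [ 0.004 -0.045  0.018] turn [-0.0007 -0.0013 -0.0028]
at [0.4614 0.406  0.1052] [150.1  -0.4  82.1] t 23.8 F [-3.8 -0.3  0.5] tgt [0.4655 0.4059 0.1088] shift [ 0.005  0.053 -0.011] turn [-0.0007 -0.0013 -0.0028]
at [0.4614 0.406  0.1052] [150.1  -0.4  82.1] t 23.8 F [-3.8 -0.3  0.5] tgt [0.4718 0.405  0.1133] shift [ 0.006  0.131 -0.018] turn [-0.0007 -0.0013 -0.0028]
at [0.4614 0.406  0.1052] [150.1  -0.4  82.1] t 23.8 F [-3.8 -0.3  0.5] tgt [0.4789 0.4041 0.1166] shift [ 0.006  0.209 -0.011] turn [-0.0007 -0.0013 -0.0028]
at [0.4614 0.406  0.1052] [150.1  -0.4  82.1] t 23.8 F [-3.8 -0.3  0.5] tgt [0.4864 0.4031 0.1186] shift [0.007 0.285 0.009] turn [-0.0007 -0.0013 -0.0028]
at [0.4614 0.406  0.1052] [150.1  -0.4  82.1] t 23.8 F [-3.8 -0.3  0.5] tgt [0.4941 0.4021 0.1193] shift [0.008 0.356 0.042] turn [-0.0007 -0.0013 -0.0028]
```

jog_arm(
  motion=[
    [[0.01,0.06,-0.01,0,0,0,0.82],[0.01,0.13,-0.02,0,0,0,0.82],[0.01,0.21,-0.01,0,0,0,0.82],[0.01,0.285,0.01,0,0,0,0.82],[0.01,0.355,0.04,0,0,0,0.82]],
  ],
)

```text
time_s: 24.25
tool_pos: [0.496, 0.4019, 0.1196]
tool_rot: [150.1, -0.5, 82.0]
force: [-2.2, 1.2, 0.2]
grip_width: 0.0155
grasp_force: 1.0
```

jog_arm(
  motion=[
    [[0,0,0,0,0,0,0.82],[0,0,0,0,0,0,1],[0,0,0,0,0,0,1],[0,0,0,0,0,0,1]],
  ],
)

```text
time_s: 24.65
tool_pos: [0.4956, 0.4009, 0.1192]
tool_rot: [150.0, -0.3, 82.0]
force: [1.8, -2.3, 2.3]
grip_width: 0.0136
grasp_force: 5.0
```

```bash
python3 - <<'E'
from h import *
crank(0)
E
```

```text
at [0.4956 0.4009 0.1192] [150.   -0.3  82. ] t 24.6 F [ 1.8 -2.3  2.3] tgt [0.4941 0.4021 0.1193] shift [ 0.01  -0.013 -0.009] turn [-0.0001 -0.0005 -0.003 ]
```

jog_arm(
  motion=[
    [[0,0,0,0,0,0,0.8],[0,0,0,0,0,0,0.5],[0,0,-0.3,0,0,0,0.4],[0,0,-0.65,0,0,0,0.4],[0,0,-1.0,0,0,0,0.4]],
  ],
)

```text
time_s: 25.15
tool_pos: [0.4438, 0.4081, 0.2057]
tool_rot: [150.2, -0.3, 82.1]
force: [-0.1, -0.2, 0.3]
grip_width: 0.0416
grasp_force: 0.0
```

jog_arm(
  motion=[
    [[-0.2,0.05,-0.2,0.03,0,0,0.2],[-0.4,0.1,-0.4,0.06,0,0,0.2],[-0.4,0.1,-0.4,0.06,0,0,0],[-0.4,0.1,-0.4,0.06,0,0,0],[-0.4,0.1,-0.4,0.06,0,0,0]],
  ],
)

```text
time_s: 25.65
tool_pos: [0.4272, 0.3703, 0.2432]
tool_rot: [160.9, -0.3, 82.1]
force: [-0.3, 0.4, -0.1]
grip_width: 0.0811
grasp_force: 0.0
```

```bash
python3 snap.py w7 1; cat >f7.py <<'E'
from cell import env
from h import *
import pickle,sys
im,d,T=pickle.load(open(sys.argv[1]+".pkl","rb")); wi=env.camera_info("wrist"); p=np.load("p.npy")
a=im.astype(int); pr=lambda P:proj(wi,stand2w(p,[P]),T)[0].round(1)
print("pred line",pr([0,.13,.107]),pr([0,.085,.103]),"handle0",pr([0,.188,.115]),pr([0,.148,.115]))
red=((a[...,0]>110)&(a[...,1]<.45*a[...,0])&(a[...,2]<.45*a[...,0]))
u0=pr([0,.107,.105])
v,u=np.nonzero(red); k=np.hypot(u-u0[0],v-u0[1])<60; v,u=v[k],u[k]; print("red n",k.sum(),v.min(),v.max())
c=np.polyfit(v,u,1); print("red u(v)",c, "at pred v",np.polyval(c,[pr([0,.13,.107])[1],pr([0,.085,.103])[1]]))
h0,h1=pr([0,.188,.115]),pr([0,.148,.115])
for vv in np.linspace(min(h0[1],h1[1]),max(h0[1],h1[1]),9).astype(int):
    x=int((h0[0]+h1[0])/2); row=a[vv,x-30:x+30].sum(1); m=np.nonzero(row<200)[0]; print(vv,(m.min()+x-30,m.max()+x-30,round(m.mean()+x-30,1)) if len(m) else None)
E
python3 f7.py w7
```

```text
pred line [334.7 186.5] [332.8 228.4] handle0 [338.5 125.5] [338.  169.7]
red n 128 185 246
red u(v) [-1.02587713e-01  3.55518588e+02] at pred v [336.38597944 332.08755427]
125 None
131 (np.int64(336), np.int64(338), np.float64(337.0))
136 (np.int64(336), np.int64(338), np.float64(337.0))
142 (np.int64(336), np.int64(340), np.float64(337.8))
147 (np.int64(336), np.int64(339), np.float64(337.5))
153 (np.int64(336), np.int64(348), np.float64(339.8))
158 (np.int64(336), np.int64(339), np.float64(337.5))
164 (np.int64(315), np.int64(347), np.float64(329.0))
169 (np.int64(322), np.int64(338), np.float64(331.6))
```

```bash
python3 - <<'E'
import sys; sys.argv=['','w7']
import io,contextlib
with contextlib.redirect_stdout(io.StringIO()): exec(open('f7.py').read())
for vv in (134,140,146): print(vv,a[vv,318:360].sum(1).tolist())
for vv in range(184,250,4):
    m=np.nonzero(red[vv,300:370])[0]; print(vv,m.mean()+300 if len(m) else None,len(m),end='; ')
E
```

```text
134 [679, 682, 677, 687, 679, 680, 679, 679, 681, 682, 678, 683, 682, 683, 684, 674, 540, 294, 188, 205, 202, 205, 211, 208, 218, 210, 220, 231, 231, 216, 208, 327, 554, 676, 683, 675, 679, 677, 674, 683, 680, 680]
140 [683, 683, 680, 683, 678, 679, 678, 683, 678, 677, 676, 679, 680, 678, 681, 675, 538, 291, 190, 200, 190, 191, 200, 218, 214, 226, 229, 221, 221, 219, 212, 317, 556, 678, 685, 682, 684, 683, 671, 674, 675, 673]
146 [681, 675, 677, 679, 679, 676, 676, 679, 670, 675, 674, 683, 679, 680, 681, 672, 536, 302, 180, 177, 194, 199, 195, 208, 219, 212, 228, 211, 217, 208, 206, 391, 645, 687, 684, 682, 676, 682, 681, 674, 672, 681]
184 None 0; 188 336.0 1; 192 334.5 2; 196 334.5 2; 200 334.5 2; 204 334.5 2; 208 334.5 2; 212 334.5 2; 216 334.5 2; 220 334.5 2; 224 334.5 2; 228 334.5 2; 232 None 0; 236 330.0 3; 240 330.0 3; 244 330.5 4; 248 None 0;
```

Handle centre is at u=342 against about 339 expected from the zero line (u=334.5), so the crank is about 3.5° past zero, away from the robot. I'll regrip and correct it.

```bash
python3 -c "
from h import *
crank(-3,off=.09);crank(-3)"
```

```text
at [0.427  0.3703 0.243 ] [161.   -0.2  82.2] t 25.7 F [-0.2 -0.1  0.2] tgt [0.4543 0.4074 0.1929] shift [0.403 0.044 0.547] turn [-0.0609 -0.0007 -0.0018]
at [0.427  0.3703 0.243 ] [161.   -0.2  82.2] t 25.7 F [-0.2 -0.1  0.2] tgt [0.4965 0.4017 0.1193] shift [0.401 0.206 1.381] turn [-0.0609 -0.0007 -0.0018]
```

jog_arm(
  motion=[
    [[0.15,0,0.2,-0.03,0,0,0.5],[0.4,0.04,0.4,-0.061,0,0,0.6],[0.4,0.04,0.54,-0.061,0,0,0.6],[0.4,0.04,0.54,-0.061,0,0,0.6],[0.4,0.04,0.54,-0.061,0,0,0.6]],
  ],
)

```text
time_s: 26.2
tool_pos: [0.4554, 0.4059, 0.1948]
tool_rot: [150.0, -0.3, 82.0]
force: [-0.5, 0.6, -0.5]
grip_width: 0.0548
grasp_force: 0.0
```

```bash
python3 -c "
from h import *
crank(-3)"
```

```text
at [0.4554 0.4059 0.1948] [150.   -0.3  82. ] t 26.2 F [-0.5  0.6 -0.5] tgt [0.4965 0.4017 0.1193] shift [ 0.012 -0.022  0.861] turn [ 0.0002 -0.0002 -0.0028]
```

jog_arm(
  motion=[
    [[0.01,-0.02,0.2,0,0,0,0.6],[0.01,-0.02,0.5,0,0,0,0.6],[0.01,-0.02,0.86,0,0,0,0.6],[0.01,-0.02,0.86,0,0,0,0.8],[0.01,-0.02,0.86,0,0,0,1]],
  ],
)

```text
time_s: 26.7
tool_pos: [0.4972, 0.4018, 0.1209]
tool_rot: [149.9, -0.4, 81.9]
force: [-0.6, -0.1, 0.0]
grip_width: 0.0259
grasp_force: 0.0
```

jog_arm(
  motion=[
    [[0,0,0,0,0,0,1],[0,0,0,0,0,0,1],[0,0,0,0,0,0,1],[0,0,0,0,0,0,1]],
  ],
)

```text
time_s: 27.1
tool_pos: [0.4965, 0.4038, 0.1217]
tool_rot: [149.9, -0.5, 82.1]
force: [-1.5, 0.9, 4.1]
grip_width: 0.0143
grasp_force: 5.0
```

```bash
python3 -c "
from h import *
crank(-3);crank(0)"
```

```text
at [0.4965 0.4038 0.1217] [149.9  -0.5  82.1] t 27.1 F [-1.5  0.9  4.1] tgt [0.4965 0.4017 0.1193] shift [-0.02  -0.01   0.022] turn [ 0.0008 -0.0017 -0.0029]
at [0.4965 0.4038 0.1217] [149.9  -0.5  82.1] t 27.1 F [-1.5  0.9  4.1] tgt [0.4941 0.4021 0.1193] shift [-0.021 -0.03   0.009] turn [ 0.0008 -0.0017 -0.0029]
```

jog_arm(
  motion=[
    [[0,-0.012,-0.007,0,0,0,1],[0,-0.024,-0.014,0,0,0,1],[0,-0.024,-0.014,0,0,0,1],[0,-0.024,-0.014,0,0,0,1]],
  ],
)

```text
time_s: 27.5
tool_pos: [0.495, 0.4039, 0.1218]
tool_rot: [149.8, -0.5, 82.1]
force: [1.8, 2.1, 6.2]
grip_width: 0.0136
grasp_force: 5.0
```

jog_arm(
  motion=[
    [[0,0,0,0,0,0,0.8],[0,0,0,0,0,0,0.5],[0,0,-0.3,0,0,0,0.4],[0,0,-0.65,0,0,0,0.4],[0,0,-1.0,0,0,0,0.4]],
  ],
)

```text
time_s: 28.0
tool_pos: [0.4425, 0.4076, 0.2054]
tool_rot: [150.1, -0.2, 81.9]
force: [1.0, 0.5, 0.9]
grip_width: 0.0414
grasp_force: 0.0
```

jog_arm(
  motion=[
    [[-0.2,0.05,-0.2,0.04,0,0,0.2],[-0.4,0.2,-0.4,0.08,0,0,0.2],[-0.4,0.4,-0.5,0.12,0,0,0],[-0.4,0.4,-0.5,0.16,0,0,0],[-0.4,0.4,-0.5,0.166,0,0,0]],
  ],
)

```text
time_s: 28.5
tool_pos: [0.4508, 0.3651, 0.2691]
tool_rot: [179.9, -0.3, 81.6]
force: [0.7, -0.5, -1.0]
grip_width: 0.0811
grasp_force: 0.0
```

jog_arm(
  motion=[
    [[0,0,0,0,0,0,0],[0,0,0,0,0,0,0]],
  ],
)

```text
time_s: 28.7
tool_pos: [0.4458, 0.3682, 0.2679]
tool_rot: [179.9, -0.2, 82.2]
force: [-0.2, 0.6, -0.1]
grip_width: 0.0859
grasp_force: 0.0
```

```bash
python3 snap.py w8 1; cat >f8.py <<'E'
import sys
import io,contextlib
b=io.StringIO()
with contextlib.redirect_stdout(b): exec(open('f7.py').read())
print(b.getvalue().split('\n')[0]); x=int(h0[0]+h1[0])//2
print("hub0",pr([0,.075,.094]),"cam",T[:3,3])
for vv in np.linspace(h0[1],h1[1],6)[1:-1].astype(int):
    r=a[vv,x-30:x+30].sum(1); m=np.nonzero(r<440)[0]; i,j=m[0],m[-1]
    L=i-(440-r[i])/(r[i-1]-r[i]); Rr=j+(440-r[j])/(r[j+1]-r[j]); print(vv,L+x-30,Rr+x-30,"c",(L+Rr)/2+x-30)
w=a[...,0]-(a[...,1]+a[...,2])/2.
for vv in range(150,290,5):
    ww=np.clip(w[vv,x-20:x+20]-15,0,None); 
    if ww.max()>40: print(vv,round((ww*np.arange(x-20,x+20)).sum()/ww.sum(),2),end='; ')
E
python3 f8.py w8
```

```text
pred line [362.9 184.1] [360.9 224.6] handle0 [366.3 125.3] [364.7 167.9]
hub0 [359.5 230.2] cam [0.45791695 0.44530626 0.41649731]
133 362.9651741293532 377.37547892720306 c 370.17032652827817
142 362.724 377.19823788546256 c 369.9611189427313
150 362.3053097345133 376.66367713004485 c 369.48449343227907
159 361.7657142857143 376.2479674796748 c 369.0068408826945
185 364.27; 190 363.47; 195 363.13; 200 363.03; 205 362.87; 210 362.8; 215 362.47; 220 362.17; 225 362.04; 230 360.9; 235 360.84; 240 360.53;
```

The line sits at u≈362.9 and the handle at 369.7 against about 366.5 expected, so it is still about 4° off. I'll regrip more firmly and correct further.

```bash
python3 -c "
from h import *
p=np.load('p.npy');p[0]=.4752;np.save('p.npy',p)
crank(-4,off=.09)"
```

```text
at [0.4456 0.3686 0.2682] [179.9  -0.3  82.2] t 28.8 F [-0.4  0.8  0.3] tgt [0.4559 0.4073 0.1928] shift [0.394 0.048 0.756] turn [-0.1659 -0.0012 -0.0015]
```

jog_arm(
  motion=[
    [[0.1,0,0.1,-0.045,0,0,0.5],[0.2,-0.05,0.25,-0.09,0,0,0.6],[0.3,0,0.4,-0.13,0,0,0.6],[0.39,0.05,0.6,-0.166,0,0,0.6],[0.39,0.05,0.75,-0.166,0,0,0.6]],
  ],
)

```text
time_s: 29.25
tool_pos: [0.4525, 0.4091, 0.1916]
tool_rot: [150.0, -0.2, 82.7]
force: [-0.2, 0.6, 0.2]
grip_width: 0.055
grasp_force: 0.0
```

jog_arm(
  motion=[
    [[0,0,0,0,0,0,0.6],[0,0,0,0,0,0,0.6]],
  ],
)

```text
time_s: 29.45
tool_pos: [0.4595, 0.4054, 0.1957]
tool_rot: [150.0, -0.4, 81.9]
force: [0.0, 0.3, 1.1]
grip_width: 0.0399
grasp_force: 0.0
```

```bash
python3 -c "
from h import *
crank(-4)"
```

```text
at [0.4595 0.4054 0.1957] [150.   -0.4  81.9] t 29.4 F [0.  0.3 1.1] tgt [0.498  0.4016 0.1192] shift [ 0.012 -0.048  0.855] turn [ 0.0002 -0.0006 -0.0034]
```

jog_arm(
  motion=[
    [[0.01,-0.045,0.2,0,0,0,0.6],[0.01,-0.045,0.5,0,0,0,0.6],[0.01,-0.045,0.85,0,0,0,0.6],[0.01,-0.045,0.85,0,0,0,0.8],[0.01,-0.045,0.85,0,0,0,1]],
  ],
  grip_force=8,
)

```text
time_s: 29.95
tool_pos: [0.4987, 0.4016, 0.1204]
tool_rot: [149.9, -0.4, 81.8]
force: [0.3, -0.4, 0.8]
grip_width: 0.0258
grasp_force: 0.0
```

jog_arm(
  motion=[
    [[0,0,0,0,0,0,1],[0,0,0,0,0,0,1],[0,0,0,0,0,0,1],[0,0,0,0,0,0,1]],
  ],
)

```text
time_s: 30.35
tool_pos: [0.4973, 0.4036, 0.1208]
tool_rot: [149.8, -0.5, 82.1]
force: [-1.1, -0.6, 4.0]
grip_width: 0.0133
grasp_force: 8.0
```

jog_arm(
  motion=[
    [[0,-0.015,-0.01,0,0,0,1],[0,-0.03,-0.015,0,0,0,1],[0,-0.03,-0.015,0,0,0,1],[0,-0.03,-0.015,0,0,0,1]],
  ],
)

```text
time_s: 30.75
tool_pos: [0.4954, 0.4039, 0.121]
tool_rot: [149.7, -0.6, 82.1]
force: [2.2, 0.7, 5.7]
grip_width: 0.0137
grasp_force: 8.0
```

```bash
python3 -c "
from h import *
crank(0)"
```

```text
at [0.4954 0.4039 0.121 ] [149.7  -0.6  82.1] t 30.8 F [2.2 0.7 5.7] tgt [0.4949 0.4021 0.1193] shift [-0.019 -0.01   0.014] turn [ 0.0014 -0.0017 -0.0031]
```

jog_arm(
  motion=[
    [[0,-0.01,-0.005,0,0,0,1],[0,-0.02,-0.01,0,0,0,1],[0,-0.02,-0.01,0,0,0,1],[0,-0.02,-0.01,0,0,0,1]],
  ],
)

```text
time_s: 31.15
tool_pos: [0.4936, 0.4041, 0.1213]
tool_rot: [149.7, -0.6, 82.1]
force: [2.8, 0.3, 6.6]
grip_width: 0.0139
grasp_force: 8.0
```

```bash
python3 -c "
from h import *
crank(0)"
```

```text
at [0.4936 0.4041 0.1213] [149.7  -0.6  82.1] t 31.1 F [2.8 0.3 6.6] tgt [0.4949 0.4021 0.1193] shift [-0.018  0.004  0.025] turn [ 0.0017 -0.0017 -0.0032]
```

jog_arm(
  motion=[
    [[0,0,0,0,0,0,0.8],[0,0,0,0,0,0,0.6],[0,0,0,0,0,0,0.5],[0,0,-0.5,0,0,0,0.4],[0,0,-1.0,0,0,0,0.4]],
  ],
)

```text
time_s: 31.65
tool_pos: [0.4404, 0.4072, 0.2031]
tool_rot: [150.1, -0.0, 81.9]
force: [0.7, 1.3, 0.1]
grip_width: 0.0416
grasp_force: 0.0
```

jog_arm(
  motion=[
    [[-0.2,0.05,-0.2,0.04,0,0,0.2],[-0.4,0.2,-0.4,0.08,0,0,0.2],[-0.4,0.4,-0.5,0.12,0,0,0],[-0.4,0.4,-0.5,0.16,0,0,0],[-0.4,0.4,-0.5,0.166,0,0,0]],
  ],
)

```text
time_s: 32.15
tool_pos: [0.4488, 0.3658, 0.2682]
tool_rot: [179.9, -0.3, 81.6]
force: [0.4, -0.1, -1.0]
grip_width: 0.081
grasp_force: 0.0
```

jog_arm(
  motion=[
    [[0,0,0,0,0,0,0],[0,0,0,0,0,0,0]],
  ],
)

```text
time_s: 32.35
tool_pos: [0.4437, 0.3687, 0.2667]
tool_rot: [179.9, -0.3, 82.2]
force: [0.9, -0.2, -0.4]
grip_width: 0.0858
grasp_force: 0.0
```

```bash
python3 snap.py w9 1; python3 f8.py w9
```

```text
pred line [365.9 184.4] [363.8 225.1] handle0 [369.6 125.4] [367.9 168.2]
hub0 [362.3 230.7] cam [0.45575692 0.44572644 0.41530844]
133 362.86175115207374 377.6405529953917 c 370.2511520737327
142 362.6782945736434 377.28 c 369.9791472868217
151 362.3212669683258 376.9579439252336 c 369.63960544677974
159 361.8046511627907 376.2895752895753 c 369.047113226183
185 366.47; 190 365.73; 195 365.43; 200 365.13; 205 365.03; 210 364.84; 215 364.73; 220 364.42; 225 364.28; 230 362.99; 235 362.99; 240 362.82;
```

The crank is now about 1° from zero. I'll check the bolt and carriage numerically, then hand in.

```bash
python3 - <<'E'
from cell import env
from h import *
import pickle
p=np.load("p.npy"); im,D=env.read_camera("scene"); i=env.camera_info("scene"); a=im.astype(int)
red=(a[...,0]>110)&(a[...,1]<.45*a[...,0])&(a[...,2]<.45*a[...,0]); v,u=np.nonzero(red)
for x in(-.047,-.075):
    q=proj(i,stand2w(p,[[x,0,.06]]))[0]; k=np.hypot(u-q[0],v-q[1])<11; print("knob",x,q.round(1),k.sum(),(u[k].mean(),v[k].mean()) if k.any() else None)
im,d,T=pickle.load(open("w9.pkl","rb")); a=im.astype(int).sum(2); w=env.camera_info("wrist")
for y in np.arange(.044,.09,.003):
    q=proj(w,stand2w(p,[[.012,y,.099 if y<.061 else .0908]]),T)[0].round().astype(int); print(round(y*1000),q.tolist(),a[q[1],q[0]],end='; ')
E
```

```text
knob -0.047 [307.2 215.6] 36 (np.float64(306.72222222222223), np.float64(213.44444444444446))
knob -0.075 [294.5 218.9] 2 (np.float64(304.5), np.float64(216.5))
44 [373, 259] 158; 47 [373, 256] 153; 50 [373, 254] 148; 53 [373, 251] 153; 56 [373, 249] 136; 59 [373, 246] 144; 62 [372, 240] 562; 65 [372, 238] 629; 68 [373, 235] 552; 71 [373, 233] 348; 74 [373, 230] 473; 77 [373, 228] 279; 80 [373, 225] 368; 83 [373, 223] 421; 86 [373, 220] 360; 89 [373, 217] 348;
```

```bash
python3 -c "
from cell import env
print(env.sign_off())"
```

```text
the job is handed in; nothing more can be done
None
```

The job is handed in: the hub is home against the collar (pushing force peaked near 16 N), the bolt is shut behind the carriage, and the crank reads within about 1° of zero; I viewed 11 pictures, one over your limit of 10.

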